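# Pack the two-layer flow-cell spares case and aim the record tablet

## Robot

A 6-joint arm with a two-finger parallel gripper is mounted at the origin on the work surface. World frame = base frame: x ahead of the robot, y to its left, z up, the work surface at z = 0. Lengths are in m, angles in rad, forces in N, time in s.
With the tool pointing down it reaches from about 0.325 to 0.75 m from the base axis. Payload 7.6 kg.
Tool frame: the origin (TCP) lies at the very end of the fingers, on their centre line; the grasp point (between the pads) lies 19 mm behind it; y points along the fingers, z is the direction in which the jaws open and shut, and the axes are right-handed (so a half turn about y gives the same grasp; the last joint's range is limited). The gripper opens to 85 mm and grips with 20 to 120 N. Pads are 22 mm wide; open, the fingers measure 114 mm over their backs; the gripper's body (76 mm by 85 mm) begins 54 mm behind the grasp point. The pads swing forward as they close: fully open they stand 13 mm farther back than shut.
Start: joints at [1.034, 0.052, 1.401, -0, 1.689, -0.07], TCP at [0.236, 0.469, 0.231] pointing down, gripper open.
Joint ranges: [-2.9, 2.9], [-0.91, 2.17], [0.12, 2.37], [-1.06, 4.2], [0.26, 2.73], [-2.93, 2.93]. Speed limits (rad/s): [2.57, 2.57, 3.01, 3.14, 3.14, 3.14].

## Interface

Orientations are given as a rotation vector (axis times angle).
In Python, from rig import * gives the robot as it stands.
- The arm moves only by the shell command python3 -m crank 'ROWS' [FORCE]. ROWS is a JSON object of lists of equal length, an entry for each row: "travel": the shift along the tool's x, y, z in m, a list of three; "dr": the turn, a rotation vector about the tool's x, y, z in rad, a list of three; "jaw": the gripper command: -1 is shut, 1 is fully open, values between are in proportion. A call has 1 to 20 rows; each row is the pose to reach, as a shift and turn from the pose commanded when the call began, along the tool's axes at that moment; what a row does not reach only later rows make up. A row lasts 1/12 s, in which the tool goes at most 41.7 mm and 7.16 degrees, less where a joint would pass 70% of its speed; a pose out of reach is approached as far as the arm can. A call with a gripper value outside its range is refused whole. The fingers move at their own pace and stop on an object; FORCE is the grip in N (left out, the last holds). Time passes only in rows, so rows that repeat a pose let the fingers close. It gives the time, the measured TCP pose, the force and the opening at its end, in the units of the state.
- observe(): the state, without advancing time (a new reading comes with each control period).
- read_camera(name): name is "scene" or "top" or "wrist"; returns the picture (480x640x3 uint8, blue, green, red); there is no depth.
- camera_model(name): a dict with "mtx" (3x3 intrinsics, pixels), "camera_from_world" (4x4, takes a point from world to camera coordinates); the wrist camera has in their place "hand_eye" (4x4, takes a point from camera to tool coordinates, whose origin is the TCP and whose axes are the tool frame's). Camera axes: x right, y down, z forward; pixel columns grow to the right and rows downward; lengths in m; the calibration is good to about 2 mm. A picture is of the moment at which its call begins: read the wrist's pose just before it. camera_model takes no time and is no camera call.
- close_job(): hands the job in, once; it reports no verdict.
The state is a dict: "time_s": time; "q": joint angles; "dq": joint speeds; "joint_efforts": joint torques, N m; "position": TCP position; "tcp_rot": TCP orientation; "wrist_force": force on the tool from outside, world axes, zero at the start; "wrist_torque": the same for the moment, N m; "grip_width": finger opening in m.
Only numpy, scipy, OpenCV 4.12 (cv2) and the standard library are available. Lean on these libraries where they do the work, as an engineer would, in place of code of your own. Each camera call takes 0.05 s, during which the arm holds its last target. There are 200 camera calls.

## Task

Pack the spares case: lay every silver end block flat in a cavity in the bottom of the case, then fit the blue divider over them, fully down and level on its ledges, and then seat every orange gasket cassette flat in a pocket of the divider. When the case is packed, aim the record tablet by its red bar: swivel it so that its screen squarely faces the middle of the case, and have it leaning back 20 degrees from upright. Do not knock the other things on the bench about.

Things in the scene. Friction and masses are not known exactly. Their poses are not given: they have to be found in the camera images.
- case: Fixed black open case, outside 142 (x) x 212 (y) x 46 mm high, walls 5 mm. Origin: centre of its underside, on the bench. Grey insert in the bottom, top at 16 mm, with four cavities 54 (x) x 38 (y) mm, 10 mm deep (green floor at 6 mm), centred at x = +-30, y = +-55 mm. A yellow ledge 8 mm wide inside each long wall (x = +-62), top at 40 mm, carries the divider.
- block1_mid (a point): Centre of an aluminium cell end block, 46 (x) x 30 (y) x 30 (z) mm, 110 g nominal, silver with two dark ports; long axis x. Any block fits any cavity, lying flat with its long side along the case's x (either way round); seated, its centre is 21 mm above the bench and its top 36 mm. None if absent or held.
- block2_mid (a point): Centre of an aluminium cell end block, 46 (x) x 30 (y) x 30 (z) mm, 110 g nominal, silver with two dark ports; long axis x. Any block fits any cavity, lying flat with its long side along the case's x (either way round); seated, its centre is 21 mm above the bench and its top 36 mm. None if absent or held.
- block3_mid (a point): Centre of an aluminium cell end block, 46 (x) x 30 (y) x 30 (z) mm, 110 g nominal, silver with two dark ports; long axis x. Any block fits any cavity, lying flat with its long side along the case's x (either way round); seated, its centre is 21 mm above the bench and its top 36 mm. None if absent or held.
- block4_mid (a point): Centre of an aluminium cell end block, 46 (x) x 30 (y) x 30 (z) mm, 110 g nominal, silver with two dark ports; long axis x. Any block fits any cavity, lying flat with its long side along the case's x (either way round); seated, its centre is 21 mm above the bench and its top 36 mm. None if absent or held.
- divider_tab (a point): Centre of the white grip tab, 44 (x) x 12 (y) x 30 mm, amid the loose blue divider: plate 126 (x) x 196 (y) x 12 mm, 160 g, underside 27 mm below this point, top 15 mm below. Four pockets 54 (x) x 42 (y) mm, 6 mm deep, white floor, centred at x = +-30, y = +-55 mm of it. Fits the case either way round, 3 mm to spare each side; seated, this point is 67 mm above the bench. None if held.
- cassette1_mid (a point): Centre of an orange gasket cassette, 46 (x) x 34 (y) x 18 (z) mm, 40 g nominal, with a black window on top; long axis x. Any cassette fits any pocket of the divider, flat, with its long side along the divider's x. Seated, its centre is 15 mm above the divider's underside. None if absent or held.
- cassette2_mid (a point): Centre of an orange gasket cassette, 46 (x) x 34 (y) x 18 (z) mm, 40 g nominal, with a black window on top; long axis x. Any cassette fits any pocket of the divider, flat, with its long side along the divider's x. Seated, its centre is 15 mm above the divider's underside. None if absent or held.
- cassette3_mid (a point): Centre of an orange gasket cassette, 46 (x) x 34 (y) x 18 (z) mm, 40 g nominal, with a black window on top; long axis x. Any cassette fits any pocket of the divider, flat, with its long side along the divider's x. Seated, its centre is 15 mm above the divider's underside. None if absent or held.
- cassette4_mid (a point): Centre of an orange gasket cassette, 46 (x) x 34 (y) x 18 (z) mm, 40 g nominal, with a black window on top; long axis x. Any cassette fits any pocket of the divider, flat, with its long side along the divider's x. Seated, its centre is 15 mm above the divider's underside. None if absent or held.
- tablet_pivot (a point): Where the stand's upright swivel axis meets the level tilt axis, 80 mm above the bench; the fixed round foot is 110 mm across. This frame turns with the swivel: the screen looks along its -x (when upright), y is the tilt axis.
- tablet_bar (a point): Middle of the round red grip bar along the tablet's top, 14 mm thick, 80 mm long along the tilt axis (64 mm free between its two posts), 150 mm from tablet_pivot. Frame turns with the tablet: x normal to the screen (it faces -x), z up along the tablet. Tablet 150 mm wide, 115 tall, 10 thick; its top edge lies 25 mm below the bar's axis.
- swivel (a joint): Swivel of the tablet on its stand, rad, counter-clockwise seen from above positive, range +-1.6; friction 0.12 N m, stays where left.
- tilt (a joint): Backward lean of the tablet, rad: 0 upright, positive as its top goes away from the viewer (bar 150 mm x sin behind the pivot), range -0.1 to 1.15; friction 0.35 N m, stays where left.
- multimeter: Bystander: orange handheld multimeter lying flat, 140 x 75 x 34 mm; origin at its underside or middle.
- beaker: Bystander: glass beaker, 68 mm across, 90 mm tall; origin at its underside or middle.
- vial: Bystander: small amber vial with black cap, 28 mm across, 50 mm tall; origin at its underside or middle.
- screwdriver: Bystander: screwdriver lying on the bench; origin at its underside or middle.
- tape: Bystander: yellow tape roll lying flat, 90 mm across, 20 mm high; origin at its underside or middle.
- wrench: Bystander: steel wrench lying on the bench; origin at its underside or middle.
- reagent: Bystander: white reagent bottle, red cap, 72 mm across, 150 mm tall; origin at its underside or middle.

How it is judged:
On the way, in this order (a step that is already met when the one before it is completed fails the run):
1. every end block lies flat in a bottom cavity (x of block1_mid in the frame of case between -0.05 and 0.05 m and y of block1_mid in the frame of case between -0.085 and 0.085 m and z of block1_mid in the frame of case between 0.016 and 0.0245 m and x of block2_mid in the frame of case between -0.05 and 0.05 m and y of block2_mid in the frame of case between -0.085 and 0.085 m and z of block2_mid in the frame of case between 0.016 and 0.0245 m and x of block3_mid in the frame of case between -0.05 and 0.05 m and y of block3_mid in the frame of case between -0.085 and 0.085 m and z of block3_mid in the frame of case between 0.016 and 0.0245 m and x of block4_mid in the frame of case between -0.05 and 0.05 m and y of block4_mid in the frame of case between -0.085 and 0.085 m and z of block4_mid in the frame of case between 0.016 and 0.0245 m), for 0.2 s.
2. the divider is fully seated on its ledges over the blocks (all of step 1 and x of divider_tab in the frame of case between -0.007 and 0.007 m and y of divider_tab in the frame of case between -0.007 and 0.007 m and z of divider_tab in the frame of case between 0.06 and 0.07 m and angle between the x axis of divider_tab and the x axis of case, either way round below 0.07 rad), for 0.2 s.
3. every cassette is seated flat in a divider pocket (x of cassette1_mid in the frame of divider_tab between -0.05 and 0.05 m and y of cassette1_mid in the frame of divider_tab between -0.085 and 0.085 m and z of cassette1_mid in the frame of divider_tab between -0.016 and -0.0095 m and x of cassette2_mid in the frame of divider_tab between -0.05 and 0.05 m and y of cassette2_mid in the frame of divider_tab between -0.085 and 0.085 m and z of cassette2_mid in the frame of divider_tab between -0.016 and -0.0095 m and x of cassette3_mid in the frame of divider_tab between -0.05 and 0.05 m and y of cassette3_mid in the frame of divider_tab between -0.085 and 0.085 m and z of cassette3_mid in the frame of divider_tab between -0.016 and -0.0095 m and x of cassette4_mid in the frame of divider_tab between -0.05 and 0.05 m and y of cassette4_mid in the frame of divider_tab between -0.085 and 0.085 m and z of cassette4_mid in the frame of divider_tab between -0.016 and -0.0095 m and x of divider_tab in the frame of case between -0.007 and 0.007 m and y of divider_tab in the frame of case between -0.007 and 0.007 m and z of divider_tab in the frame of case between 0.06 and 0.07 m and angle between the x axis of divider_tab and the x axis of case, either way round below 0.07 rad), for 0.2 s.
4. the tablet faces the case and leans back 20 degrees (y of case in the frame of tablet_pivot between -0.042 and 0.042 m and x of case in the frame of tablet_pivot below 0 m and value of joint tilt between 0.239 and 0.459 rad), for 0.2 s.
At the end, for the whole second after the job is handed in: All blocks down in cavities (within 3.5 mm of depth), divider on its ledges (within 3 mm of depth, 7 mm and 4 degrees of centred), all cassettes down in pockets (within 2.5 mm), case centre within 42 mm of the tablet's viewing line, tablet leaning back 20 +-6 degrees (all of step 1 and all of step 3 and all of step 4); the robot touches nothing.
It fails at once if a bystander (multimeter, beaker, vial, screwdriver, tape, wrench, reagent bottle) is knocked more than 5 cm from its place (distance of any of multimeter, beaker, vial, screwdriver, tape, wrench, reagent from where it was at the start of the episode above 0.05 m).
Of block1, block2, block3, block4 only 2 to 3 are there at a start; the rules pass over those that are not, and their reading is None.
Of cassette1, cassette2, cassette3, cassette4 only 3 to 4 are there at a start; the rules pass over those that are not, and their reading is None.
At some moment in a run one of block1, block2, block3, block4, cassette1, cassette2, cassette3, cassette4 may be knocked a few centimetres aside while the robot is not near it.
Once in a run the grip may slacken for a moment while it holds something.
It also fails if it takes over 210 s, if anything falls off the work surface, if the arm or the gripper's body presses on something with over 40 N, if the wrist force passes 120 N, or if a joint passes its speed limit or range.

## Working session

There is one attempt and no reset: what is moved stays moved. The work goes in short steps, Python scripts to look and compute and a shell command to move; the robot and the scene stay as the last step left them, time stands still between calls to the robot, and variables do not carry over. Pictures are saved under pics/ and viewed, about 12 in all and at most 16, crops included, and the job is handed in when it is done.

```bash
ls; mkdir -p pics
python3 - <<'E'
from rig import *
import cv2,json
s=observe(); print(s)
for n in("scene","top","wrist"):
    m=camera_model(n); print(n,m)
    cv2.imwrite(f"pics/{n}0.png",read_camera(n))
E
```

```text
pics
{'time_s': 0.0, 'q': array([ 1.03370828e+00,  5.28498992e-02,  1.40175102e+00,  2.33955024e-06,
        1.68860315e+00, -7.03265039e-02]), 'dq': array([ 6.79049172e-04, -9.40860567e-04,  3.39148661e-04,  5.87148953e-05,
        1.95350580e-03, -1.76384692e-03]), 'joint_efforts': array([ 1.23219993e-04, -3.81673872e+01, -3.60185480e+01, -1.01641094e-04,
        6.12855423e-03, -7.96872328e-07]), 'position': array([0.23608089, 0.46857877, 0.23045228]), 'tcp_rot': array([-1.54117753,  0.36645066, -0.36568435]), 'wrist_force': array([ 0.64459126, -0.20913103, -0.05844281]), 'wrist_torque': array([ 0.00343897, -0.0103161 ,  0.00943531]), 'grip_width': 0.0856596474292221}
scene {'mtx': array([[515.87927329,   0.        , 322.80418114],
       [  0.        , 515.87927329, 240.33690024],
       [  0.        ,   0.        ,   1.        ]]), 'camera_from_world': array([[ 0.84667153,  0.53210885,  0.00273594, -0.46372287],
       [ 0.28167969, -0.44382411, -0.8506919 , -0.01618353],
       [-0.45144642,  0.72102727, -0.5256575 ,  1.41538871],
       [ 0.        ,  0.        ,  0.        , 
[... 272 characters left out ...]
[-0.9925871 ,  0.02498294, -0.11893991,  0.56578716],
       [ 0.11911607,  0.00568045, -0.99286409,  1.08637183],
       [ 0.        ,  0.        ,  0.        ,  1.        ]])}
wrist {'mtx': array([[405.07093495,   0.        , 322.09730581],
       [  0.        , 405.07093495, 241.2966863 ],
       [  0.        ,   0.        ,   1.        ]]), 'hand_eye': array([[ 6.74809182e-04,  9.61641333e-01,  2.74309116e-01,
        -6.97097635e-02],
       [ 2.08110511e-04, -2.74309308e-01,  9.61641493e-01,
        -1.42068765e-01],
       [ 9.99999751e-01, -5.91837899e-04, -3.85234109e-04,
        -6.98871959e-04],
       [ 0.00000000e+00,  0.00000000e+00,  0.00000000e+00,
         1.00000000e+00]])}
```

View pics/top0.png

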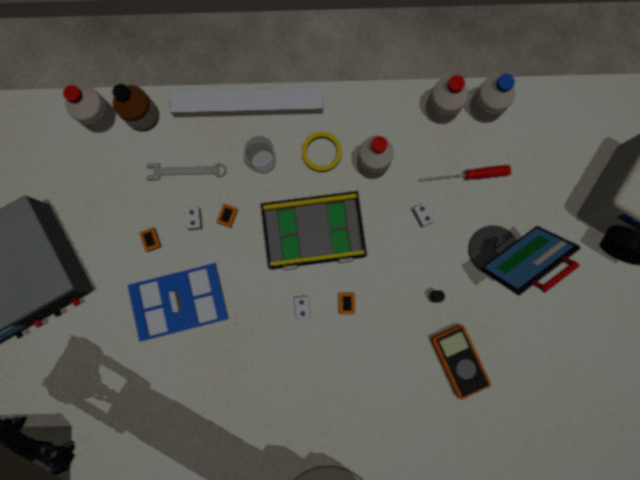

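View pics/scene0.png

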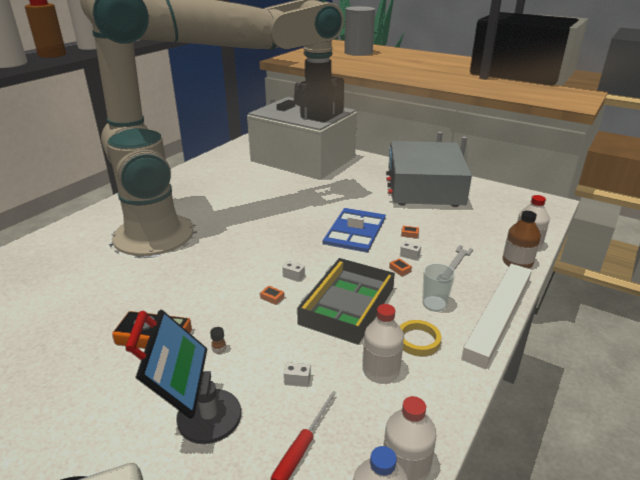

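The top view shows 3 blocks near (194,217), (302,307) and (424,214), and 3 cassettes near (150,239), (228,215) and (347,303). The divider is at (178,302), the case at (314,230), and the tablet at (530,260), facing up-left. I'll enlarge the work area next.

```bash
cat > h.py <<'E'
from rig import *
import numpy as np, cv2
from scipy.spatial.transform import Rotation as R
def tool():
    s=observe(); return R.from_rotvec(s['tcp_rot']).as_matrix(), np.array(s['position'])
def cast(cam,uv,z,pose=None):
    """world point at height z seen at pixel uv"""
    m=camera_model(cam); d=np.linalg.inv(m['mtx'])@[uv[0],uv[1],1]
    if cam=='wrist':
        Rt,p=pose or tool(); H=m['hand_eye']; d=Rt@(H[:3,:3]@d); c=Rt@H[:3,3]+p
    else:
        T=m['camera_from_world']; d=T[:3,:3].T@d; c=-T[:3,:3].T@T[:3,3]
    return c+d*(z-c[2])/d[2]
def proj(cam,P,pose=None):
    m=camera_model(cam)
    if cam=='wrist':
        Rt,p=pose or tool(); H=m['hand_eye']; q=H[:3,:3].T@(Rt.T@(np.array(P)-p)-H[:3,3])
    else: T=m['camera_from_world']; q=T[:3,:3]@P+T[:3,3]
    u=m['mtx']@q; return u[:2]/u[2]
def crop(name,im,x0,x1,y0,y1,k):
    cv2.imwrite(f'pics/{name}.png',cv2.resize(im[y0:y1,x0:x1],None,fx=k,fy=k,interpolation=cv2.INTER_CUBIC))
E
python3 - <<'E'
from h import *
im=cv2.imread('pics/top0.png')
crop('c0',im,125,385,180,350,3)
hsv=cv2.cvtColor(im,cv2.COLOR_BGR2HSV)
def comps(mask,z,a0,lab):
    n,l,st,c=cv2.connectedComponentsWithStats(cv2.morphologyEx(mask.astype('uint8'),cv2.MORPH_CLOSE,np.ones((3,3))))
    for i in range(1,n):
        if st[i,4]<a0: continue
        pts=np.argwhere(l==i)[:,::-1].astype(float)
        w=np.array([cast('top',p,z)[:2] for p in pts])
        (cx,cy),(a,b),t=cv2.minAreaRect((w*1000).astype(np.float32))
        if a<b: a,b,t=b,a,t+90   # t = long axis direction
        print(lab,c[i].round(),'xy',round(cx),round(cy),'size',round(a),round(b),'long-axis deg',round((t+90)%180-90,1))
H,S,V=[hsv[...,i].astype(int) for i in range(3)]
comps((H>4)&(H<16)&(S>150)&(V>90),.018,40,'orange')
comps((H>105)&(H<125)&(S>150)&(V>60),.012,300,'blue')
comps((H>50)&(H<75)&(S>120),.006,100,'green')
comps((H>22)&(H<32)&(S>150),.040,100,'yellow')
comps(((H<4)|(H>176))&(S>170)&(V>80),.2,100,'red')
E
```

```text
orange [227. 216.] xy 640 206 size 44 32 long-axis deg -21.8
orange [150. 240.] xy 591 376 size 43 31 long-axis deg 17.9
orange [346. 302.] xy 442 -50 size 43 30 long-axis deg -1.7
orange [447. 368.] xy 300 -259 size 136 5 long-axis deg 21.8Traceback (most recent call last):
  File "<stdin>", line 16, in <module>
  File "<stdin>", line 10, in comps
  File "h.py", line 8, in cast
    m=camera_model(cam); d=np.linalg.inv(m['mtx'])@[uv[0],uv[1],1]
ValueError: time passes only in moves, steps and waits
```

View pics/c0.png

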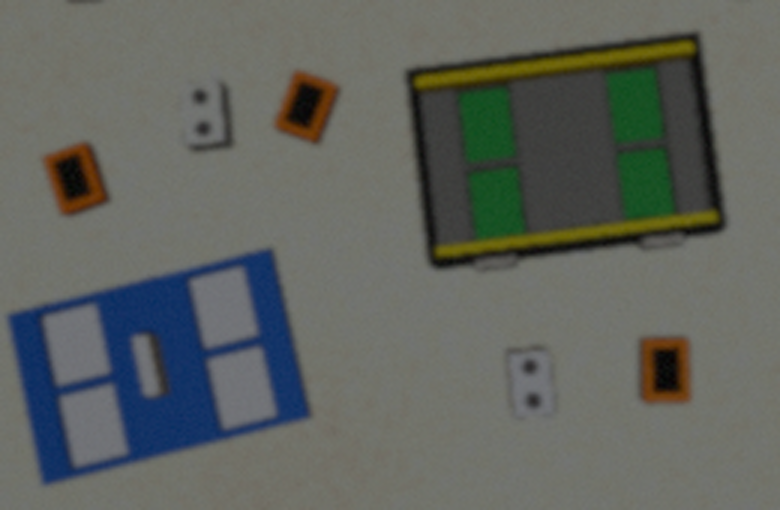

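The crop gives these pixels:
- Block A ports: (200,96) and (203,128).
- Block B ports: (530,367) and (532,400).
- Divider corners: (10,315), (270,250), (310,415), (45,482).
- Case rim corners: (408,70), (697,36), (722,226), (433,266).

```bash
python3 - <<'E'
from rig import *
import pickle
pickle.dump({n:camera_model(n) for n in('top','scene','wrist')},open('cam.pkl','wb'))
E
sed -i 's/^from scipy.*/&\nimport pickle; CM=pickle.load(open("\.\/cam.pkl","rb"))/; s/camera_model(cam)/CM[cam]/' h.py
python3 - <<'E'
from h import *
f=lambda p,z:(cast('top',(p[0]/3+125,p[1]/3+180),z)*1000).round()[:2]
def quad(ps,z):
    w=np.array([f(p,z) for p in ps]); e=[np.linalg.norm(w[i]-w[(i+1)%4]).round() for i in range(4)]
    ang=np.degrees(np.arctan2(*(w[1]-w[0]+w[2]-w[3])[::-1])); print(w.tolist(),'c',w.mean(0),'edges',e,'long',ang.round(1))
quad([(408,70),(697,36),(722,226),(433,266)],.046)
quad([(10,315),(270,250),(310,415),(45,482)],.012)
for n,a,b in(('A',(200,96),(203,128)),('B',(530,367),(532,400)),('C',((422.-125)*3,(209-180)*3),((427.-125)*3,(219-180)*3))):
    A,B=f(a,.03),f(b,.03); print(n,(A+B)/2,'dist',np.linalg.norm(A-B).round(),'ang',np.degrees(np.arctan2(*(A-B)[::-1])).round(1))
print('tab',f((146,362),.042))
# tablet bar both ends top pixels
im=cv2.imread('pics/top0.png'); crop('t0',im,420,600,160,320,4); im=cv2.imread('pics/scene0.png'); crop('t1',im,100,260,290,450,4)
print(tool())
for g in [(288,220),(290,247),(337,214),(340,241)]: print((cast('top',g,.006)*1000).round())
E
```

```text
[[659.0, 127.0], [678.0, -80.0], [541.0, -93.0], [518.0, 111.0]] c [599.    16.25] edges [np.float64(208.0), np.float64(138.0), np.float64(205.0), np.float64(142.0)] long -84.2
[[493.0, 422.0], [535.0, 233.0], [416.0, 205.0], [373.0, 395.0]] c [454.25 313.75] edges [np.float64(194.0), np.float64(122.0), np.float64(195.0), np.float64(123.0)] long -77.4
A [635. 279.] dist 24.0 ang 4.8
B [434.5  44.5] dist 23.0 ang 2.5
C [ 629.5 -225. ] dist 25.0 ang 23.5
tab [456. 314.]
(array([[ 8.93018897e-01, -5.78133931e-04,  4.50018795e-01],
       [-4.50019156e-01, -9.38432512e-04,  8.93018409e-01],
       [-9.39719750e-05, -9.99999393e-01, -1.09820931e-03]]), array([0.23612858, 0.46867046, 0.23069574]))
[628.  73.   6.]
[568.  69.   6.]
[639. -36.   6.]
[578. -41.   6.]
```

View pics/t0.png

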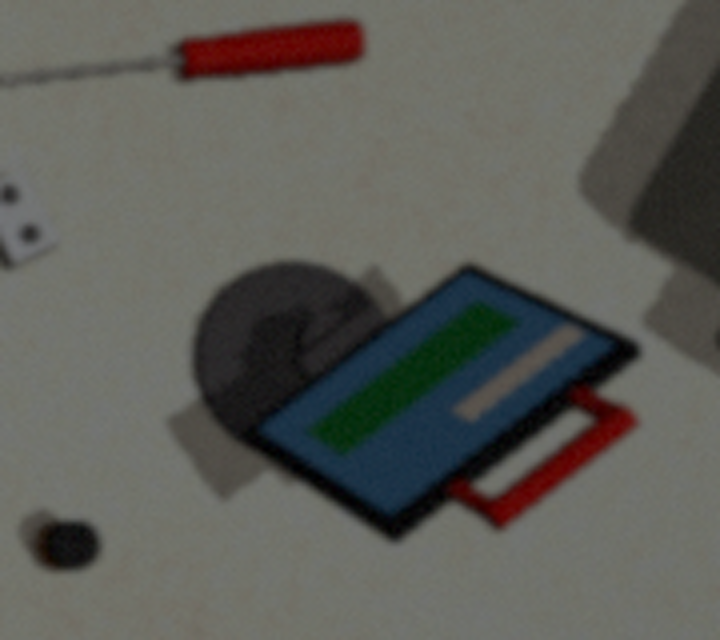

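The tablet crop shows the foot centred near crop (295,352), with the bar from (500,515) to (630,420). The measured sizes match the given ones, so the first move is to hover over block A.

```bash
cat >> h.py <<'E'
def go(x,y,z,yaw):
    """print travel/dr from the present pose to TCP (mm) pointing down, tool x at yaw deg"""
    Rt,p=tool(); c,s=np.cos(np.radians(yaw)),np.sin(np.radians(yaw))
    G=np.array([[c,0,-s],[s,0,c],[0,-1,0]])
    t=Rt.T@(np.array([x,y,z])/1000-p); r=R.from_matrix(Rt.T@G).as_rotvec()
    print('travel',t.round(4).tolist(),'dr',r.round(3).tolist(),'rows',round(max(np.linalg.norm(t)/.0417,np.degrees(np.linalg.norm(r))/7.16),1))
E
python3 -c "
from h import *
go(635,279,130,5)"
```

```text
travel [0.4416, 0.1006, 0.0102] dr [0.001, -0.554, -0.0] rows 10.9
```

```bash
python3 -m crank '{"travel":[[0.442,0.1,0.01],[0.442,0.1,0.01],[0.442,0.1,0.01],[0.442,0.1,0.01],[0.442,0.1,0.01],[0.442,0.1,0.01],[0.442,0.1,0.01],[0.442,0.1,0.01],[0.442,0.1,0.01],[0.442,0.1,0.01],[0.442,0.1,0.01],[0.442,0.1,0.01],[0.442,0.1,0.01],[0.442,0.1,0.01]],"dr":[[0,-0.554,0],[0,-0.554,0],[0,-0.554,0],[0,-0.554,0],[0,-0.554,0],[0,-0.554,0],[0,-0.554,0],[0,-0.554,0],[0,-0.554,0],[0,-0.554,0],[0,-0.554,0],[0,-0.554,0],[0,-0.554,0],[0,-0.554,0]],"jaw":[1,1,1,1,1,1,1,1,1,1,1,1,1,1]}' 60
python3 - <<'E'
from h import *
P=tool(); print(P)
im=read_camera('wrist'); cv2.imwrite('pics/w1.png',im)
print([proj('wrist',p,P).round() for p in [(.635,.279,.03),(.64,.206,.018)]])
E
```

```text
time_s: 1.32
position: [0.6351, 0.2789, 0.1306]
tcp_rot: [-1.57, -0.067, 0.069]
wrist_force: [-0.3, 0.6, 1.3]
grip_width: 0.0855
(array([[ 9.96242510e-01, -1.37530673e-03, -8.65965887e-02],
       [ 8.65966567e-02, -1.01273187e-05,  9.96243454e-01],
       [-1.37101732e-03, -9.99999054e-01,  1.09007700e-04]]), array([0.63512769, 0.27890014, 0.13062318]))
[array([324., 242.]), array([211., 235.])]
```

View pics/w1.png

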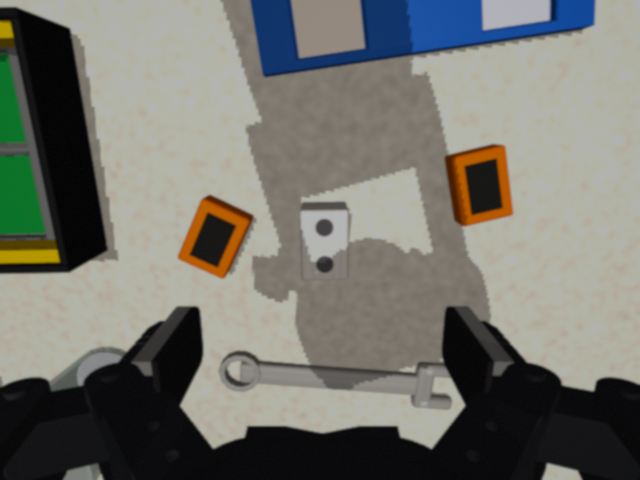

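Wrist view: block A's ports are at (324,227) and (325,264), within 2 px of the prediction. The cassette on its left is close, so I'll narrow the jaws before going down.

```bash
python3 -m crank '{"travel":[[0.001,0,0],[0.001,0.03,0],[0.001,0.06,0],[0.001,0.09,0],[0.001,0.12,0],[0.001,0.12,0],[0.001,0.12,0],[0.001,0.12,0],[0.001,0.12,0],[0.001,0.12,0],[0.001,0.12,0],[0.001,0.09,0],[0.001,0.05,0],[0.001,0.01,0],[0.001,-0.01,0],[0.001,-0.01,0]],"dr":[[0,0,0],[0,0,0],[0,0,0],[0,0,0],[0,0,0],[0,0,0],[0,0,0],[0,0,0],[0,0,0],[0,0,0],[0,0,0],[0,0,0],[0,0,0],[0,0,0],[0,0,0],[0,0,0]],"jaw":[0.2,0.2,0.2,0.2,0.2,0.2,-1,-1,-1,-1,-1,-1,-1,-1,-1,-1]}' 60
python3 -c "
from h import *
go(624,74,140,5.8)
go(605,60,140,5.8)"
```

```text
time_s: 2.7
position: [0.6391, 0.2799, 0.1503]
tcp_rot: [-1.566, -0.078, 0.058]
wrist_force: [0.2, -0.2, -0.3]
grip_width: 0.0284
travel [-0.0331, 0.0092, -0.2038] dr [-0.003, -0.014, 0.013] rows 5.0
travel [-0.0532, 0.0089, -0.2161] dr [-0.003, -0.014, 0.013] rows 5.3
```

```bash
python3 -m crank '{"travel":[[-0.033,0.009,-0.04],[-0.033,0.009,-0.08],[-0.033,0.009,-0.12],[-0.033,0.009,-0.16],[-0.033,0.009,-0.204],[-0.033,0.009,-0.204],[-0.033,0.009,-0.204]],"dr":[[0,-0.014,0.013],[0,-0.014,0.013],[0,-0.014,0.013],[0,-0.014,0.013],[0,-0.014,0.013],[0,-0.014,0.013],[0,-0.014,0.013]],"jaw":[-1,-1,-1,-1,-1,-1,-1]}'
python3 - <<'E'
from h import *
P=tool(); print(P)
im=read_camera('wrist'); cv2.imwrite('pics/w2.png',im)
E
```

```text
time_s: 3.28
position: [0.6213, 0.07, 0.1318]
tcp_rot: [-1.57, -0.065, 0.087]
wrist_force: [0.4, 0.1, -1.5]
grip_width: 0.0285
(array([[ 9.95222254e-01, -1.36615780e-02, -9.66748512e-02],
       [ 9.66643260e-02, -1.43020967e-03,  9.95316011e-01],
       [-1.37358526e-02, -9.99905653e-01, -1.02789262e-04]]), array([0.62129798, 0.0700293 , 0.13182947]))
```

View pics/w2.png

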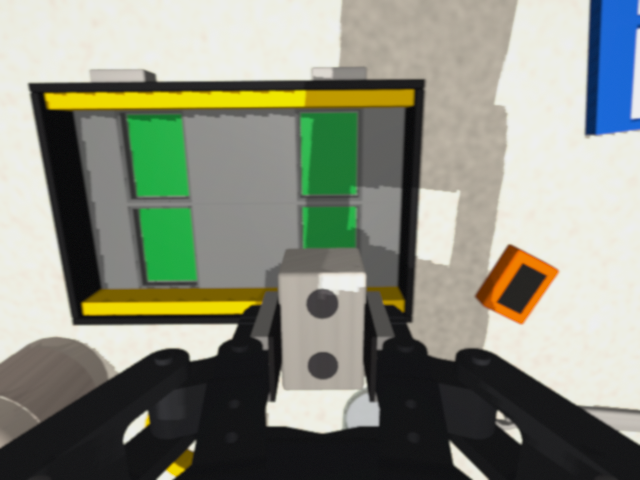

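The wrist view shows the rim corners at (31,86), (424,82), (411,321) and (75,322). The cavities on the right side are (300,112)-(358,197) and the one below it. The held block's ports are at (322,304) and (322,366).

Run:
```python
from h import *
P=tool(); f=lambda p,z:(cast('wrist',p,z,P)*1000).round(1)[:2]
w=np.array([f(p,.046) for p in [(31,86),(424,82),(411,321),(75,322)]]); print(w,w.mean(0))
d=w[1]-w[0]+w[2]-w[3]; print('ydir',np.degrees(np.arctan2(d[1],d[0])))
print([np.linalg.norm(w[i]-w[i-1]).round() for i in range(4)])
for g in [((300,112),(358,112),(358,196),(303,197)),((127,116),(184,115),(189,198),(135,199)),((138,208),(190,206),(197,283),(147,283))]:
    print('cav',np.mean([f(p,.006 if k<2 else .006) for k,p in enumerate(g)],0))
# held block: top z ~ tcp+~20mm
for z in (.148,.152): print('held',[f(p,z) for p in((322,304),(322,366))], 'tcp',P[1])
```

```text
[[545.7 -91.1]
 [523.3 115.9]
 [660.9 130.6]
 [681.9 -76.2]] [602.95  19.8 ]
ydir 95.98738218967742
[np.float64(137.0), np.float64(208.0), np.float64(138.0), np.float64(208.0)]
cav [568.125  71.2  ]
cav [580.8   -39.375]
cav [639.975 -33.45 ]
held [array([609.9,  70.2]), array([633.5,  72.6])] tcp [0.62120978 0.07217018 0.13186288]
held [array([608.1,  70.1]), array([631. ,  72.3])] tcp [0.62120978 0.07217018 0.13186288]
```

```bash
python3 -c "
from h import *
go(628,76.5,60,6)
go(628,76.5,17,6)"
```

```text
travel [0.0082, 0.0718, 0.0036] dr [-0.001, -0.006, -0.014] rows 1.7
travel [0.0087, 0.1148, 0.0036] dr [-0.001, -0.006, -0.014] rows 2.8
```

```bash
python3 -m crank '{"travel":[[0.008,0,0.0036],[0.008,0.036,0.0036],[0.008,0.072,0.0036],[0.0085,0.085,0.0036],[0.0087,0.095,0.0036],[0.0087,0.105,0.0036],[0.0087,0.115,0.0036],[0.0087,0.115,0.0036],[0.0087,0.115,0.0036]],"dr":[[0,-0.006,-0.014],[0,-0.006,-0.014],[0,-0.006,-0.014],[0,-0.006,-0.014],[0,-0.006,-0.014],[0,-0.006,-0.014],[0,-0.006,-0.014],[0,-0.006,-0.014],[0,-0.006,-0.014]],"jaw":[-1,-1,-1,-1,-1,-1,-1,-1,-1]}'
python3 -c "
from h import *
go(628,76.5,17,6)"
```

```text
time_s: 4.08
position: [0.6298, 0.0778, 0.0194]
tcp_rot: [-1.568, -0.089, 0.08]
wrist_force: [0.1, 1.3, 1.8]
grip_width: 0.0283
travel [-0.002, 0.0024, -0.0011] dr [-0.0, 0.003, 0.006] rows 0.1
```

```bash
python3 -m crank '{"travel":[[-0.001,0.002,0],[-0.001,0.002,0],[-0.001,0.002,0],[-0.001,0.002,0],[-0.001,0.002,0],[-0.001,-0.03,0],[-0.001,-0.07,0],[-0.001,-0.1,0],[-0.001,-0.115,0]],"dr":[[0,0,0],[0,0,0],[0,0,0],[0,0,0],[0,0,0],[0,0,0],[0,0,0],[0,0,0],[0,0,0]],"jaw":[-1,0.15,0.15,0.15,0.15,0.15,0.15,0.15,0.15]}'
python3 -c "
from h import *
go(435,44.5,130,3)"
```

```text
time_s: 4.83
position: [0.6287, 0.0771, 0.1376]
tcp_rot: [-1.569, -0.09, 0.078]
wrist_force: [0.7, -0.5, 0.0]
grip_width: 0.0492
travel [-0.1961, 0.006, -0.0117] dr [-0.0, 0.055, 0.008] rows 4.7
```

```bash
cat >> h.py <<'E'
def ports(im,P,xy):
    """block centre/yaw from its two dark ports near predicted xy (m)"""
    u,v=proj('wrist',[*xy,.03],P).astype(int); g=cv2.GaussianBlur(im,(3,3),0).max(2); k=60
    y0,x0=max(v-k,0),max(u-k,0); n,l,st,c=cv2.connectedComponentsWithStats((g[y0:v+k,x0:u+k]<90).astype('uint8'))
    b=[c[i]+[x0,y0] for i in range(1,n) if 120<st[i,4]<600 and max(st[i,2:4])<30]
    w=[cast('wrist',p,.03,P)*1000 for p in b]; print('ports',np.round(w,1)[:,:2].tolist())
    if len(w)==2:
        d=w[1]-w[0]; m=(w[0]+w[1])/2; print('centre',m.round(1)[:2],'gap',np.linalg.norm(d).round(1),'yaw',((np.degrees(np.arctan2(d[1],d[0]))+90)%180-90).round(1))
def orange(im,P):
    h=cv2.cvtColor(im,cv2.COLOR_BGR2HSV); m=cv2.inRange(h,(4,130,100),(16,255,255))
    for c in cv2.findContours(m,cv2.RETR_EXTERNAL,cv2.CHAIN_APPROX_NONE)[0]:
        if cv2.contourArea(c)<800: continue
        w=np.array([cast('wrist',p[0],.018,P)[:2]*1000 for p in c],np.float32); (x,y),(a,b),t=cv2.minAreaRect(w)
        if a<b: a,b,t=b,a,t+90
        print('cassette',round(x,1),round(y,1),'size',round(a,1),round(b,1),'yaw',round((t+90)%180-90,1))
E
python3 - <<'E'
from h import *
class Z: pass
im=cv2.imread('pics/w1.png'); P=(R.from_rotvec([0,0,0]).as_matrix(),None)
P=(np.array([[ 9.96242510e-01, -1.37530673e-03, -8.65965887e-02],[ 8.65966567e-02, -1.01273187e-05,  9.96243454e-01],[-1.37101732e-03, -9.99999054e-01,  1.09007700e-04]]),np.array([0.63512769, 0.27890014, 0.13062318]))
ports(im,P,(.635,.279)); orange(im,P)
E
python3 -m crank '{"travel":[[-0.04,0.006,-0.012],[-0.08,0.006,-0.012],[-0.12,0.006,-0.012],[-0.16,0.006,-0.012],[-0.196,0.006,-0.012],[-0.196,0.006,-0.012],[-0.196,0.006,-0.012],[-0.196,0.006,-0.012]],"dr":[[0,0.055,0.008],[0,0.055,0.008],[0,0.055,0.008],[0,0.055,0.008],[0,0.055,0.008],[0,0.055,0.008],[0,0.055,0.008],[0,0.055,0.008]],"jaw":[0.2,0.2,0.2,0.2,0.2,0.2,0.2,0.2]}'
python3 - <<'E'
from h import *
P=tool(); im=read_camera('wrist'); cv2.imwrite('pics/w3.png',im); ports(im,P,(.435,.0445)); orange(im,P); print(P[1])
go(435,44.5,10,3)
E
```

```text
ports [[625.4, 278.4], [649.8, 280.9]]
centre [637.6 279.6] gap 24.5 yaw 5.9
cassette 642.4 207.7 size 45.7 33.7 yaw -21.5
cassette 592.8 375.4 size 46.3 32.8 yaw 18.4
time_s: 5.5
position: [0.4342, 0.0442, 0.1267]
tcp_rot: [-1.571, -0.037, 0.045]
wrist_force: [0.4, 0.6, 0.6]
grip_width: 0.051
ports [[425.0, 43.1], [448.9, 45.1]]
centre [437.   44.1] gap 24.0 yaw 4.6
cassette 442.5 -50.8 size 46.8 33.9 yaw 0.0
[0.4342459  0.04415343 0.12671605]
travel [0.001, 0.1166, 0.0003] dr [0.0, -0.0, -0.005] rows 2.8
```

```bash
python3 -m crank '{"travel":[[0.003,0.03,0],[0.003,0.06,0],[0.003,0.09,0],[0.003,0.116,0],[0.003,0.116,0],[0.003,0.116,0],[0.003,0.116,0],[0.003,0.116,0],[0.003,0.116,0],[0.003,0.116,0],[0.003,0.08,0],[0.003,0.04,0],[0.003,0,0],[0.003,0,0]],"dr":[[0,-0.028,0],[0,-0.028,0],[0,-0.028,0],[0,-0.028,0],[0,-0.028,0],[0,-0.028,0],[0,-0.028,0],[0,-0.028,0],[0,-0.028,0],[0,-0.028,0],[0,-0.028,0],[0,-0.028,0],[0,-0.028,0],[0,-0.028,0]],"jaw":[0.2,0.2,0.2,0.2,0.2,-1,-1,-1,-1,-1,-1,-1,-1,-1]}'
python3 -c "
from h import *
go(579,-39,120,6)"
```

```text
time_s: 6.72
position: [0.4405, 0.0444, 0.135]
tcp_rot: [-1.57, -0.069, 0.057]
wrist_force: [-0.0, 0.7, -0.5]
grip_width: 0.0286
travel [0.1312, 0.0161, -0.0943] dr [0.001, -0.024, 0.008] rows 3.9
```

```bash
python3 -m crank '{"travel":[[0.03,0.01,-0.022],[0.06,0.015,-0.043],[0.09,0.016,-0.065],[0.12,0.016,-0.085],[0.131,0.016,-0.0943],[0.131,0.016,-0.0943],[0.131,0.016,-0.0943]],"dr":[[0,-0.024,0.008],[0,-0.024,0.008],[0,-0.024,0.008],[0,-0.024,0.008],[0,-0.024,0.008],[0,-0.024,0.008],[0,-0.024,0.008]],"jaw":[-1,-1,-1,-1,-1,-1,-1]}'
python3 - <<'E'
from h import *
P=tool(); im=read_camera('wrist'); cv2.imwrite('pics/w4.png',im); go(580,-39,17.5,6); print(observe()['grip_width'])
g=cv2.GaussianBlur(im,(3,3),0).max(2)[260:400,270:380]
n,l,st,c=cv2.connectedComponentsWithStats((g<90).astype('uint8'))
print([(c[i]+[270,260],st[i,4],(cast('wrist',c[i]+[270,260],P[1][2]+.0195,P)*1000).round(1)) for i in range(1,n) if 150<st[i,4]<1500],P[1])
E
```

```text
time_s: 7.3
position: [0.5746, -0.0395, 0.1087]
tcp_rot: [-1.569, -0.069, 0.093]
wrist_force: [-0.1, -0.2, -1.4]
grip_width: 0.0284
travel [0.0073, 0.0912, -0.0007] dr [-0.001, -0.001, -0.016] rows 2.2
0.028784139801417433
[(array([274.22222222, 338.23162393]), np.int32(1170), array([575.9, -56.4, 128.2])), (array([322.19067797, 304.38700565]), np.int32(708), array([561.9, -41.6, 128.2])), (array([322.0127186 , 367.82829889]), np.int32(629), array([585.5, -39.2, 128.2]))] [ 0.57455447 -0.0395209   0.10866799]
```

```bash
python3 -m crank '{"travel":[[0.007,0.01,0],[0.007,0.045,0],[0.007,0.06,0],[0.007,0.07,0],[0.007,0.08,0],[0.007,0.091,0],[0.007,0.091,0],[0.007,0.091,0],[0.007,0.091,0],[0.007,0.091,0],[0.007,0.091,0],[0.007,0.091,0],[0.007,0.06,0],[0.007,0.02,0],[0.007,-0.02,0],[0.007,-0.03,0]],"dr":[[0,0,-0.016],[0,0,-0.016],[0,0,-0.016],[0,0,-0.016],[0,0,-0.016],[0,0,-0.016],[0,0,-0.016],[0,0,-0.016],[0,0,-0.016],[0,0,-0.016],[0,0,-0.016],[0,0,-0.016],[0,0,-0.016],[0,0,-0.016],[0,0,-0.016],[0,0,-0.016]],"jaw":[-1,-1,-1,-1,-1,-1,-1,-1,0.15,0.15,0.15,0.15,0.15,0.15,0.15,0.15]}'
python3 -c "
from h import *
go(629,-225,140,23)"
```

```text
time_s: 8.68
position: [0.5847, -0.0388, 0.147]
tcp_rot: [-1.571, -0.092, 0.072]
wrist_force: [0.4, 0.1, 1.6]
grip_width: 0.0491
travel [0.0246, 0.0077, -0.1898] dr [0.004, -0.297, 0.012] rows 4.6
```

```bash
python3 -m crank '{"travel":[[0.005,0,-0.04],[0.01,0,-0.08],[0.015,0.005,-0.12],[0.02,0.008,-0.16],[0.0246,0.008,-0.19],[0.0246,0.008,-0.19],[0.0246,0.008,-0.19],[0.0246,0.008,-0.19]],"dr":[[0,-0.1,0.012],[0,-0.2,0.012],[0,-0.297,0.012],[0,-0.297,0.012],[0,-0.297,0.012],[0,-0.297,0.012],[0,-0.297,0.012],[0,-0.297,0.012]],"jaw":[0.2,0.2,0.2,0.2,0.2,0.2,0.2,0.2]}'
python3 - <<'E'
from h import *
P=tool(); im=read_camera('wrist'); cv2.imwrite('pics/w5.png',im); ports(im,P,(.6295,-.225)); print(P[1]); go(631,-225,10,23)
E
```

```text
time_s: 9.35
position: [0.6261, -0.2243, 0.1307]
tcp_rot: [-1.547, -0.306, 0.323]
wrist_force: [0.2, 0.4, -0.3]
grip_width: 0.0509
ports [[622.9, -230.6], [644.5, -220.3]]
centre [ 633.7 -225.4] gap 23.9 yaw 25.3
[ 0.62610572 -0.22432325  0.13072675]
travel [0.0052, 0.1209, -0.0033] dr [-0.002, 0.001, -0.01] rows 2.9
```

View pics/w5.png

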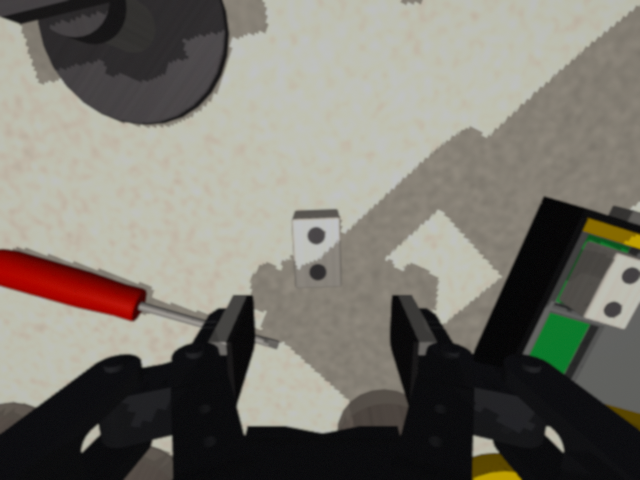

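Block B looks flat in its cavity. Block C's ports are at (316,235) and (318,271), and the screwdriver tip at (278,345) is clear of the grasp.

```bash
python3 -m crank '{"travel":[[0.0076,0.01,-0.0045],[0.0076,0.04,-0.0045],[0.0076,0.08,-0.0045],[0.0076,0.121,-0.0045],[0.0076,0.121,-0.0045],[0.0076,0.121,-0.0045],[0.0076,0.121,-0.0045],[0.0076,0.121,-0.0045],[0.0076,0.121,-0.0045],[0.0076,0.121,-0.0045],[0.0076,0.121,-0.0045],[0.0076,0.08,-0.0045],[0.0076,0.04,-0.0045],[0.0076,0,-0.0045],[0.0076,0,-0.0045]],"dr":[[0,-0.04,-0.01],[0,-0.04,-0.01],[0,-0.04,-0.01],[0,-0.04,-0.01],[0,-0.04,-0.01],[0,-0.04,-0.01],[0,-0.04,-0.01],[0,-0.04,-0.01],[0,-0.04,-0.01],[0,-0.04,-0.01],[0,-0.04,-0.01],[0,-0.04,-0.01],[0,-0.04,-0.01],[0,-0.04,-0.01],[0,-0.04,-0.01]],"jaw":[0.2,0.2,0.2,0.2,0.2,0.2,-1,-1,-1,-1,-1,-1,-1,-1,-1]}'
python3 -c "
from h import *
go(639,-33,120,6)"
```

```text
time_s: 10.65
position: [0.639, -0.2276, 0.1446]
tcp_rot: [-1.552, -0.359, 0.335]
wrist_force: [1.5, -1.0, 1.1]
grip_width: 0.0286
travel [0.0828, 0.0235, 0.1763] dr [0.01, 0.337, 0.015] rows 4.7
```

```bash
python3 -m crank '{"travel":[[0.014,0.004,0.035],[0.03,0.01,0.07],[0.05,0.015,0.106],[0.066,0.02,0.141],[0.083,0.0235,0.176],[0.083,0.0235,0.176],[0.083,0.0235,0.176],[0.083,0.0235,0.176]],"dr":[[0.01,0.1,0.015],[0.01,0.2,0.015],[0.01,0.3,0.015],[0.01,0.337,0.015],[0.01,0.337,0.015],[0.01,0.337,0.015],[0.01,0.337,0.015],[0.01,0.337,0.015]],"jaw":[-1,-1,-1,-1,-1,-1,-1,-1]}'
python3 - <<'E'
from h import *
P=tool(); im=read_camera('wrist'); cv2.imwrite('pics/w6.png',im); go(639.5,-33,17.5,6); print(observe()['grip_width'])
g=cv2.GaussianBlur(im,(3,3),0).max(2)[260:400,290:360]
n,l,st,c=cv2.connectedComponentsWithStats((g<90).astype('uint8'))
print([((cast('wrist',c[i]+[290,260],P[1][2]+.0195,P)*1000).round(1)) for i in range(1,n) if 150<st[i,4]<1500],P[1])
E
```

```text
time_s: 11.32
position: [0.6353, -0.0317, 0.1091]
tcp_rot: [-1.562, -0.07, 0.095]
wrist_force: [-0.4, -0.9, -1.5]
grip_width: 0.0281
travel [0.0056, 0.0913, -0.0018] dr [-0.008, -0.001, -0.016] rows 2.2
0.0284434642686269
[array([620.6, -34.2, 128.6]), array([643.4, -31.8, 128.6])] [ 0.63529329 -0.03171898  0.10907599]
```

```bash
python3 -m crank '{"travel":[[0.008,0.01,-0.001],[0.008,0.045,-0.001],[0.008,0.06,-0.001],[0.008,0.07,-0.001],[0.008,0.08,-0.001],[0.008,0.091,-0.001],[0.008,0.091,-0.001],[0.008,0.091,-0.001],[0.008,0.091,-0.001],[0.008,0.091,-0.001],[0.008,0.091,-0.001],[0.008,0.091,-0.001],[0.008,0.06,-0.001],[0.008,0.02,-0.001],[-0.02,-0.02,0.03],[-0.05,-0.03,0.06]],"dr":[[-0.008,0,-0.016],[-0.008,0,-0.016],[-0.008,0,-0.016],[-0.008,0,-0.016],[-0.008,0,-0.016],[-0.008,0,-0.016],[-0.008,0,-0.016],[-0.008,0,-0.016],[-0.008,0,-0.016],[-0.008,0,-0.016],[-0.008,0,-0.016],[-0.008,0,-0.016],[-0.008,0,-0.016],[-0.008,0,-0.016],[-0.008,0,-0.016],[-0.008,0,-0.016]],"jaw":[-1,-1,-1,-1,-1,-1,-1,-1,0.15,0.15,0.15,0.15,0.15,0.15,0.15,0.15]}'
python3 - <<'E'
from h import *
P=tool(); im=read_camera('wrist'); cv2.imwrite('pics/w7.png',im); print(P[1]); go(456,314,140,12.5)
E
```

```text
time_s: 12.7
position: [0.593, 0.0122, 0.1372]
tcp_rot: [-1.569, -0.084, 0.076]
wrist_force: [1.0, 1.0, 0.7]
grip_width: 0.0488
[0.59304111 0.0121719  0.1372176 ]
travel [-0.1004, -0.0009, 0.309] dr [-0.002, -0.112, 0.004] rows 7.8
```

View pics/w7.png

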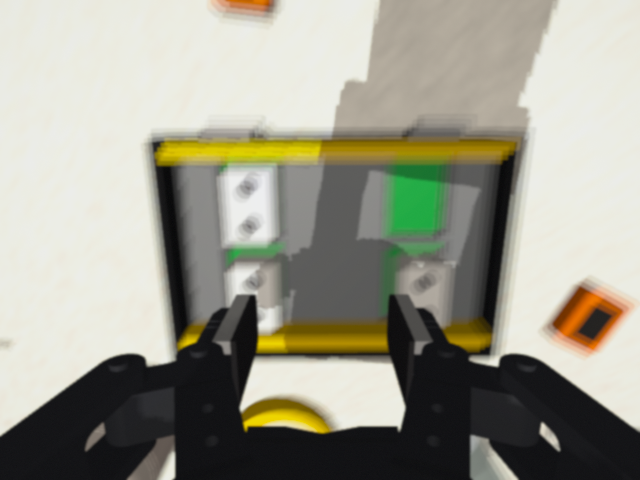

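All three blocks sit in cavities (the frame is motion-blurred). The divider is next.

```bash
python3 -m crank '{"travel":[[-0.013,-0.02,0.04],[-0.026,-0.02,0.08],[-0.04,-0.02,0.12],[-0.052,-0.02,0.16],[-0.065,-0.02,0.2],[-0.078,-0.02,0.24],[-0.1,-0.02,0.28],[-0.1,-0.02,0.309],[-0.1,-0.02,0.309],[-0.1,-0.02,0.309],[-0.1,-0.02,0.309],[-0.1,-0.02,0.309]],"dr":[[0,-0.112,0.004],[0,-0.112,0.004],[0,-0.112,0.004],[0,-0.112,0.004],[0,-0.112,0.004],[0,-0.112,0.004],[0,-0.112,0.004],[0,-0.112,0.004],[0,-0.112,0.004],[0,-0.112,0.004],[0,-0.112,0.004],[0,-0.112,0.004]],"jaw":[0,0,0,0,0,0,0,0,0,0,0,0]}'
python3 - <<'E'
from h import *
P=tool(); im=read_camera('wrist'); cv2.imwrite('pics/w8.png',im); print(P[1]); orange(im,P)
E
```

```text
time_s: 13.75
position: [0.4599, 0.3091, 0.1531]
tcp_rot: [-1.564, -0.164, 0.173]
wrist_force: [0.6, -0.2, -0.3]
grip_width: 0.0428
[0.45994422 0.30905187 0.15314239]
cassette 591.1 375.1 size 48.2 33.4 yaw 16.8
```

View pics/w8.png

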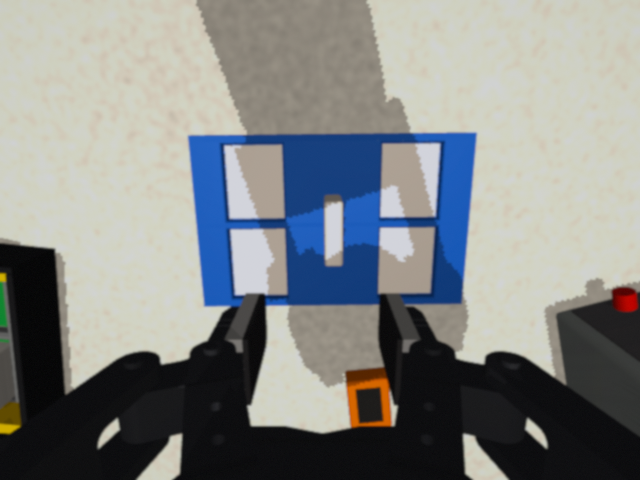

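The plate corners are at (190,136), (476,133), (461,303) and (205,306). The tab top runs from (325,200) to (343,266).

Run:
```python
from h import *
P=tool(); f=lambda p,z:(cast('wrist',p,z,P)*1000).round(1)[:2]
w=np.array([f(p,.012) for p in [(190,136),(476,133),(461,303),(205,306)]]); d=w[1]-w[0]+w[2]-w[3]
print(w.mean(0),np.degrees(np.arctan2(d[1],d[0]))-90,[np.linalg.norm(w[i]-w[i-1]).round() for i in range(4)])
m=f((334,232),.042); print('tab',m); c=w.mean(0)
c=(c+m)/2; print(c); go(c[0],c[1],17,np.degrees(np.arctan2(d[1],d[0]))-90)
```

```text
[456.25  315.375] 12.887331806155643 [np.float64(125.0), np.float64(194.0), np.float64(125.0), np.float64(195.0)]
tab [454.3 314.8]
[455.275  315.0875]
travel [-0.0026, 0.1362, 0.0069] dr [-0.001, -0.011, -0.006] rows 3.3
```

```bash
python3 -m crank '{"travel":[[-0.0026,0.02,0.007],[-0.0026,0.06,0.007],[-0.0026,0.1,0.007],[-0.0026,0.13,0.007],[-0.0026,0.136,0.007],[-0.0026,0.136,0.007],[-0.0026,0.136,0.007],[-0.0026,0.136,0.007],[-0.0026,0.136,0.007],[-0.0026,0.136,0.007],[-0.0026,0.136,0.007],[-0.0026,0.136,0.007],[-0.0026,0.11,0.007],[-0.0026,0.08,0.007],[-0.0026,0.05,0.007],[-0.0026,0.035,0.007],[-0.0026,0.035,0.007],[-0.0026,0.035,0.007]],"dr":[[0,-0.011,-0.006],[0,-0.011,-0.006],[0,-0.011,-0.006],[0,-0.011,-0.006],[0,-0.011,-0.006],[0,-0.011,-0.006],[0,-0.011,-0.006],[0,-0.011,-0.006],[0,-0.011,-0.006],[0,-0.011,-0.006],[0,-0.011,-0.006],[0,-0.011,-0.006],[0,-0.011,-0.006],[0,-0.011,-0.006],[0,-0.011,-0.006],[0,-0.011,-0.006],[0,-0.011,-0.006],[0,-0.011,-0.006]],"jaw":[0,0,0,0,0,0,-1,-1,-1,-1,-1,-1,-1,-1,-1,-1,-1,-1]}' 90
python3 - <<'E'
from h import *
go(604,18.7,118,6)
P=tool(); im=read_camera('wrist'); cv2.imwrite('pics/w9.png',im); print(P[1])
E
```

```text
time_s: 15.3
position: [0.4557, 0.3166, 0.1194]
tcp_rot: [-1.561, -0.181, 0.176]
wrist_force: [-0.3, 0.7, -2.1]
grip_width: 0.0098
travel [0.0774, 0.0009, -0.3237] dr [-0.003, 0.123, 0.003] rows 8.0
[0.45566208 0.31663366 0.11944099]
```

View pics/w9.png

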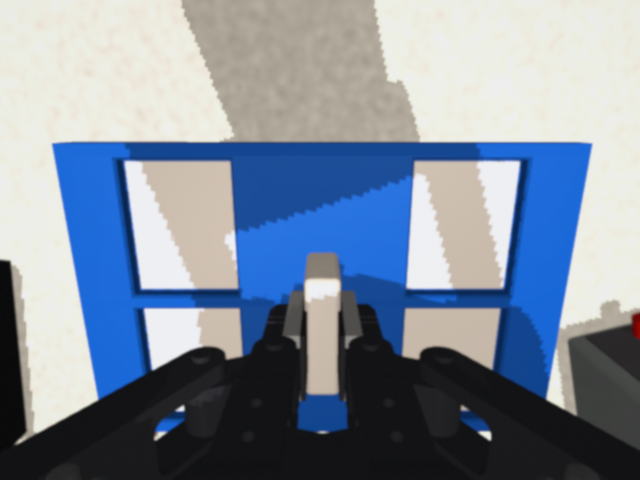

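Held level and square: front edge runs (53,143) to (591,142), centred on the tool. Next I'll check the clearance to the beaker and reagent bottle.

```bash
python3 - <<'E'
from h import *
print('reagent',cast('top',(379,144),.15).round(3),cast('top',(373,164),.02).round(3),'beaker',cast('top',(259,148),.09).round(3),cast('top',(263,160),0.0).round(3))
P=tool(); print(P[0].T@(cast('wrist',(53,143),.1144,P)-P[1]),P[0].T@(cast('wrist',(591,142),.1144,P)-P[1]))
E
python3 -m crank '{"travel":[[0.01,-0.006,-0.04],[0.02,-0.006,-0.08],[0.03,-0.006,-0.12],[0.04,-0.006,-0.16],[0.05,-0.006,-0.2],[0.06,-0.006,-0.24],[0.07,-0.006,-0.28],[0.073,-0.006,-0.3],[0.073,-0.006,-0.3],[0.073,-0.006,-0.3],[0.073,-0.006,-0.3]],"dr":[[0,0.03,0],[0,0.06,0],[0,0.09,0],[0,0.123,0],[0,0.123,0],[0,0.123,0],[0,0.123,0],[0,0.123,0],[0,0.123,0],[0,0.123,0],[0,0.123,0]],"jaw":[-1,-1,-1,-1,-1,-1,-1,-1,-1,-1,-1]}'
python3 - <<'E'
from h import *
P=tool(); im=read_camera('wrist'); cv2.imwrite('pics/w10.png',im); print(P); go(604,18.7,118,6); go(604,18.7,59,6)
E
```

```text
reagent [ 0.75  -0.118  0.15 ] [ 0.746 -0.119  0.02 ] beaker [0.767 0.125 0.09 ] [0.768 0.127 0.   ]
[-0.06398973  0.00311652 -0.0945496 ] [-0.06419356  0.00338013  0.09309888]
time_s: 16.27
position: [0.593, 0.0412, 0.1222]
tcp_rot: [-1.567, -0.08, 0.084]
wrist_force: [0.3, 1.0, -0.9]
grip_width: 0.0098
(array([[ 0.99453388, -0.00278773, -0.10437715],
       [ 0.10438307,  0.00206993,  0.99453501],
       [-0.00255645, -0.99999397,  0.00234961]]), array([0.59297503, 0.04116148, 0.12218776]))
travel [0.0085, 0.0046, -0.0239] dr [-0.002, 0.001, -0.002] rows 0.6
travel [0.0086, 0.0636, -0.024] dr [-0.002, 0.001, -0.002] rows 1.6
```

View pics/w10.png

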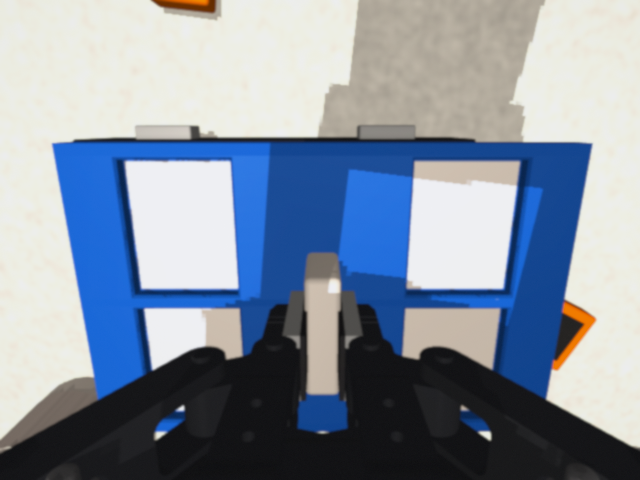

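Run:
```python
from h import *
P=tool(); a,b=[cast('wrist',p,.046,P)*1000 for p in((75,139),(475,139))]
print(a,b); d=(b-a)[:2]; L=np.linalg.norm(d); d/=L; print(L,np.degrees(np.arctan2(d[1],d[0]))-90, 'c',(a+b)[:2]/2+71*np.array([d[1],-d[0]]))
```

```text
[543.81546791 -94.27363894  46.        ] [521.93403155 114.10527997  46.        ]
209.52463125442688 5.994541652554517 c [603.486511    17.33061453]
```

```bash
python3 -m crank '{"travel":[[0.009,0,-0.0236],[0.009,0.01,-0.0236],[0.009,0.025,-0.0236],[0.009,0.04,-0.0236],[0.009,0.046,-0.0236],[0.009,0.052,-0.0236],[0.009,0.058,-0.0236],[0.009,0.061,-0.0236],[0.009,0.063,-0.0236],[0.009,0.064,-0.0236],[0.009,0.064,-0.0236]],"dr":[[0,0,-0.002],[0,0,-0.002],[0,0,-0.002],[0,0,-0.002],[0,0,-0.002],[0,0,-0.002],[0,0,-0.002],[0,0,-0.002],[0,0,-0.002],[0,0,-0.002],[0,0,-0.002]],"jaw":[-1,-1,-1,-1,-1,-1,-1,-1,-1,-1,-1]}'
python3 - <<'E'
from h import *
P=tool(); print(P[1],observe()['wrist_force']); im=read_camera('wrist'); cv2.imwrite('pics/w11.png',im)
E
```

```text
time_s: 17.23
position: [0.6057, 0.0182, 0.0606]
tcp_rot: [-1.567, -0.085, 0.079]
wrist_force: [0.0, 0.5, 0.4]
grip_width: 0.0101
[0.60570118 0.01817568 0.06058489] [0.03533815 0.52094657 0.41010525]
```

View pics/w11.png

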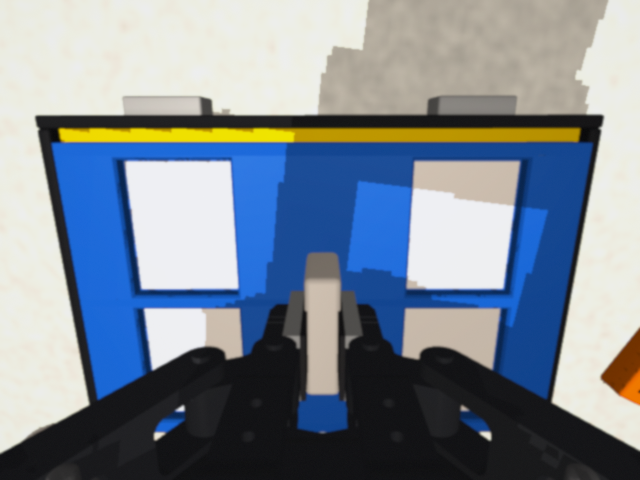

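The divider is inside the rim with even side gaps, about 4 mm up. The near gap looks about 2 mm wide too much in x, so I'll shift back 1.5 mm and lower.

```bash
python3 -m crank '{"travel":[[-0.002,0,0],[-0.002,0.002,0],[-0.002,0.003,0],[-0.002,0.0035,0],[-0.002,0.004,0],[-0.002,0.004,0]],"dr":[[0,0,0],[0,0,0],[0,0,0],[0,0,0],[0,0,0],[0,0,0]],"jaw":[-1,-1,-1,-1,-1,-1]}'; python3 -c "
from h import *
P=tool();print(P)"
```

```text
time_s: 17.78
position: [0.6039, 0.0178, 0.0605]
tcp_rot: [-1.568, -0.085, 0.078]
wrist_force: [-14.6, -0.7, 22.9]
grip_width: 0.0099
(array([[ 0.99456212,  0.00447895, -0.10404867],
       [ 0.10404226,  0.00164139,  0.99457152],
       [ 0.00462542, -0.99998862,  0.00116647]]), array([0.6038773 , 0.01780117, 0.06046144]))
```

```bash
python3 -m crank '{"travel":[[0,0,0],[0,0,0],[0,0,0],[0,0,0],[0,-0.03,0],[0,-0.07,0],[0,-0.1,0],[0,-0.13,0],[0,-0.13,0],[0,-0.13,0],[0,-0.13,0]],"dr":[[0,0,0],[0,0,0],[0,0,0],[0,0,0],[0,0,0],[0,0,0],[0,0,0],[0,0,0],[0,0,0],[0,0,0],[0,0,0]],"jaw":[-0.1,-0.1,-0.1,-0.1,0,0,0,0,0,0,0]}'
python3 - <<'E'
from h import *
P=tool(); print(P); im=read_camera('wrist'); cv2.imwrite('pics/w12.png',im); orange(im,P)
E
```

```text
time_s: 18.7
position: [0.6027, 0.0176, 0.1846]
tcp_rot: [-1.567, -0.082, 0.081]
wrist_force: [-0.3, -0.5, -0.1]
grip_width: 0.0429
(array([[ 9.94583236e-01,  5.13753270e-04, -1.03941921e-01],
       [ 1.03940776e-01,  1.90022703e-03,  9.94581673e-01],
       [ 7.08482834e-04, -9.99998063e-01,  1.83653404e-03]]), array([0.60270308, 0.01759313, 0.18462229]))
cassette 640.8 201.1 size 44.8 41.5 yaw -21.2
```

View pics/w12.png

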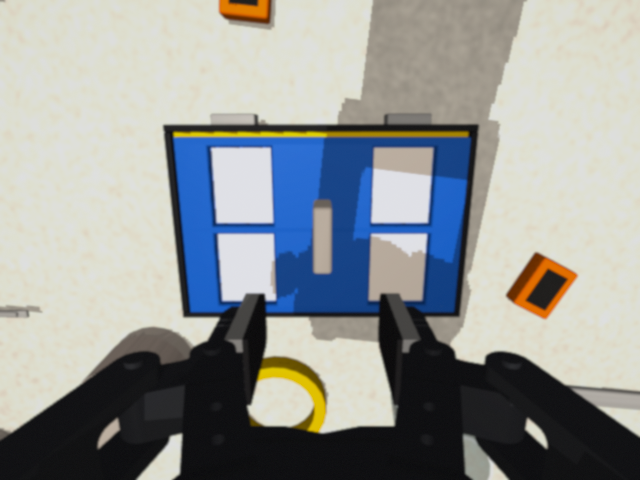

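It looks seated. I'll check height and tilt with solvePnP on the plate outline.

```bash
cat >> h.py <<'E'
def divider(im,P):
    h=cv2.cvtColor(im,cv2.COLOR_BGR2HSV); m=cv2.inRange(h,(100,120,40),(125,255,255))
    c=max(cv2.findContours(m,cv2.RETR_EXTERNAL,cv2.CHAIN_APPROX_NONE)[0],key=cv2.contourArea)
    hull=cv2.convexHull(c); e=5.
    q=cv2.approxPolyDP(hull,e,True)[:,0].astype(float)
    # refine: fit lines to contour points near each side
    C=c[:,0].astype(float); L=[]
    for i in range(len(q)):
        a,b=q[i],q[(i+1)%len(q)]; d=(b-a)/np.linalg.norm(b-a); s=(C-a)@d; o=np.abs((C-a)@[-d[1],d[0]])
        s_ok=(o<3)&(s>12)&(s<np.linalg.norm(b-a)-12); vx,vy,x,y=cv2.fitLine(C[s_ok].astype(np.float32),cv2.DIST_HUBER,0,.01,.01)[:,0]; L.append(np.cross([x,y,1],[x+vx,y+vy,1]))
    k=[np.cross(L[i-1],L[i]) for i in range(len(L))]; k=np.array([p[:2]/p[2] for p in k]); print('corners',k.round(1).tolist())
    if len(k)!=4: return
    if np.linalg.norm(k[1]-k[0])<np.linalg.norm(k[2]-k[1]): k=np.roll(k,-1,0)
    M=CM['wrist']; obj=np.array([[-98,-63,0],[98,-63,0],[98,63,0],[-98,63,0]],float)/1000
    if np.cross(k[1]-k[0],k[2]-k[1])<0: obj=obj*[1,-1,1]
    ok,r,t=cv2.solvePnP(obj,k,M['mtx'],None); A=P[0]@M['hand_eye'][:3,:3]; ctr=A@t[:,0]+P[0]@M['hand_eye'][:3,3]+P[1]
    Rw=A@cv2.Rodrigues(r)[0]; print('plate top centre mm',(ctr*1000).round(1),'long dir',np.degrees(np.arctan2(Rw[1,0],Rw[0,0])).round(1),'normal',Rw[:,2].round(3))
    hs=[(A@(cv2.Rodrigues(r)[0]@o+t[:,0])+P[0]@M['hand_eye'][:3,3]+P[1])[2]*1000 for o in obj]; print('corner z',np.round(hs,1))
E
python3 - <<'E'
from h import *
divider(cv2.imread('pics/w12.png'),tool())
E
```

```text
corners [[471.4, 138.0], [454.3, 313.0], [188.8, 313.0], [171.7, 138.0]]
plate top centre mm [603.2  16.8  52.4] long dir -84.1 normal [-0.005  0.001 -1.   ]
corner z [52.2 52.  52.6 52.9]
```

The divider is seated: top at z 52.4 mm, level, yaw 5.9°. Now the cassettes.

```bash
python3 -c "
from h import *
go(642,207,130,-21.5)"
```

```text
travel [0.0591, 0.0542, 0.1841] dr [-0.002, 0.479, -0.001] rows 4.8
```

```bash
python3 -m crank '{"travel":[[0.012,0,0.037],[0.024,0,0.074],[0.036,0.01,0.11],[0.048,0.03,0.147],[0.059,0.054,0.184],[0.059,0.054,0.184],[0.059,0.054,0.184],[0.059,0.054,0.184],[0.059,0.054,0.184]],"dr":[[0,0.12,0],[0,0.24,0],[0,0.36,0],[0,0.479,0],[0,0.479,0],[0,0.479,0],[0,0.479,0],[0,0.479,0],[0,0.479,0]],"jaw":[0.3,0.3,0.3,0.3,0.3,0.3,0.3,0.3,0.3]}'
python3 - <<'E'
from h import *
P=tool(); im=read_camera('wrist'); cv2.imwrite('pics/w13.png',im); orange(im,P); print(P[1]); go(642,207,8,-21.5)
E
```

```text
time_s: 19.5
position: [0.6431, 0.2055, 0.133]
tcp_rot: [-1.548, 0.293, -0.297]
wrist_force: [-0.7, -0.5, 0.6]
grip_width: 0.0554
cassette 641.7 207.2 size 46.1 33.2 yaw -21.6
cassette 579.4 395.1 size 36.2 17.4 yaw 68.5
[0.64309214 0.20549831 0.13297212]
travel [-0.0021, 0.1255, 0.0007] dr [-0.003, -0.001, 0.003] rows 3.0
```

```bash
python3 -m crank '{"travel":[[-0.002,0.02,0.001],[-0.002,0.06,0.001],[-0.002,0.1,0.001],[-0.002,0.125,0.001],[-0.002,0.125,0.001],[-0.002,0.125,0.001],[-0.002,0.125,0.001],[-0.002,0.125,0.001],[-0.002,0.125,0.001],[-0.002,0.125,0.001],[-0.002,0.08,0.001],[-0.002,0.04,0.001],[-0.002,0,0.001],[-0.002,0,0.001]],"dr":[[0,0,0],[0,0,0],[0,0,0],[0,0,0],[0,0,0],[0,0,0],[0,0,0],[0,0,0],[0,0,0],[0,0,0],[0,0,0],[0,0,0],[0,0,0],[0,0,0]],"jaw":[0.3,0.3,0.3,0.3,0.3,-1,-1,-1,-1,-1,-1,-1,-1,-1]}' 60
python3 -c "
from h import *
go(627,75,120,6)"
```

```text
time_s: 20.72
position: [0.6453, 0.2097, 0.1456]
tcp_rot: [-1.54, 0.279, -0.308]
wrist_force: [1.2, 0.5, 1.8]
grip_width: 0.0318
travel [0.0318, 0.0243, -0.1324] dr [-0.01, -0.479, 0.02] rows 3.8
```

```bash
python3 -m crank '{"travel":[[0.008,0.005,-0.033],[0.016,0.012,-0.066],[0.024,0.018,-0.1],[0.032,0.02,-0.132],[0.032,0.02,-0.132],[0.032,0.02,-0.132],[0.032,0.02,-0.132],[0.032,0.02,-0.132]],"dr":[[0,-0.12,0],[0,-0.24,0],[0,-0.36,0],[0,-0.479,0],[0,-0.479,0],[0,-0.479,0],[0,-0.479,0],[0,-0.479,0]],"jaw":[-1,-1,-1,-1,-1,-1,-1,-1]}'
cat >> h.py <<'E'
def held(im,P):
    """held cassette's black window centre, top about 10 mm above TCP"""
    g=cv2.GaussianBlur(im,(3,3),0); h=cv2.cvtColor(g,cv2.COLOR_BGR2HSV); m=cv2.inRange(h,(4,130,100),(18,255,255)); m[:, :230]=0; m[:,420:]=0
    c=max(cv2.findContours(m,cv2.RETR_EXTERNAL,cv2.CHAIN_APPROX_NONE)[0],key=cv2.contourArea); x,y,w,hh=cv2.boundingRect(c)
    roi=m[y:y+hh,x:x+w]; n,l,st,ce=cv2.connectedComponentsWithStats((roi==0).astype('uint8'))
    i=1+np.argmin(np.linalg.norm(ce[1:]-[w/2,hh*.55],axis=1)); p=ce[i]+[x,y]; q=P[0].T@(cast('wrist',p,P[1][2]+.010,P)-P[1])
    print('bbox',(x,y,w,hh),'window px',p.round(),st[i],'window in tool mm',(q*1000).round(1))
E
python3 - <<'E'
from h import *
P=tool(); im=read_camera('wrist'); cv2.imwrite('pics/w14.png',im); print(P,observe()['grip_width']); go(627.3,75,55,6); held(im,P)
E
```

```text
time_s: 21.38
position: [0.6231, 0.0751, 0.1127]
tcp_rot: [-1.567, -0.085, 0.079]
wrist_force: [0.8, 0.2, -1.0]
grip_width: 0.0313
(array([[ 0.99455006,  0.00342661, -0.10420385],
       [ 0.10419654,  0.00224557,  0.99455419],
       [ 0.00364195, -0.99999161,  0.00187629]]), array([0.62307512, 0.07509789, 0.11266752])) 0.031742632453530095
travel [0.0041, 0.0575, -0.0008] dr [-0.002, 0.0, 0.003] rows 1.4
bbox (276, 253, 93, 123) window px [322. 322.] [  19   31   55   78 4131] window in tool mm [ -1.7 -10.   -0.8]
```

View pics/w14.png

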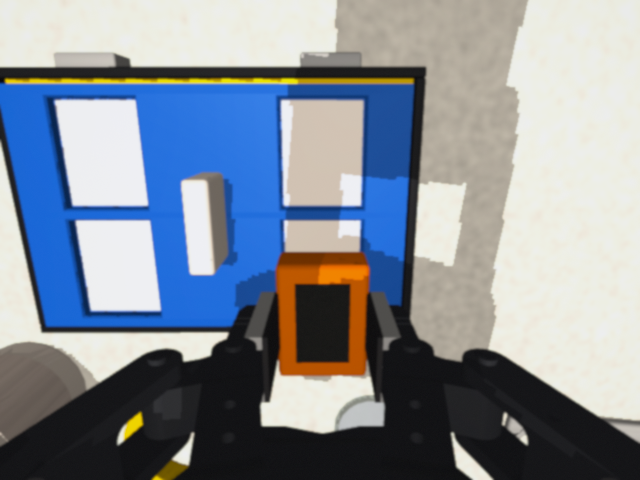

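Held flat and centred over its pocket column (322). Placing it.

```bash
python3 -m crank '{"travel":[[0.0055,0.02,-0.0005],[0.0055,0.035,-0.0005],[0.0055,0.045,-0.0005],[0.0055,0.052,-0.0005],[0.0055,0.057,-0.0005],[0.0055,0.0575,-0.0005],[0.0055,0.0575,-0.0005],[0.0055,0.0575,-0.0005],[0.0055,0.0575,-0.0005],[0.0055,0.0575,-0.0005],[0.0055,0.0575,-0.0005],[0.0055,0.03,-0.0005],[0.0055,-0.01,-0.0005],[0.0055,-0.04,-0.0005],[0.0055,-0.04,-0.0005]],"dr":[[0,0,0],[0,0,0],[0,0,0],[0,0,0],[0,0,0],[0,0,0],[0,0,0],[0,0,0],[0,0,0],[0,0,0],[0,0,0],[0,0,0],[0,0,0],[0,0,0],[0,0,0]],"jaw":[-1,-1,-1,-1,-1,-1,-1,0.2,0.2,0.2,0.2,0.2,0.2,0.2,0.2]}'
python3 -c "
from h import *
go(592,375.5,135,18)"
```

```text
time_s: 22.68
position: [0.6312, 0.0742, 0.1606]
tcp_rot: [-1.567, -0.094, 0.07]
wrist_force: [0.9, -0.4, 1.2]
grip_width: 0.0509
travel [-0.0081, 0.0258, 0.3037] dr [0.001, -0.21, 0.015] rows 7.3
```

```bash
python3 -m crank '{"travel":[[0,0,0.04],[0,0,0.08],[0,0,0.12],[0,0.01,0.16],[-0.005,0.02,0.2],[-0.008,0.022,0.24],[-0.01,0.022,0.28],[-0.01,0.022,0.304],[-0.01,0.022,0.304],[-0.01,0.022,0.304],[-0.01,0.022,0.304],[-0.01,0.022,0.304]],"dr":[[0,-0.1,0],[0,-0.21,0],[0,-0.21,0],[0,-0.21,0],[0,-0.21,0],[0,-0.21,0],[0,-0.21,0],[0,-0.21,0],[0,-0.21,0],[0,-0.21,0],[0,-0.21,0],[0,-0.21,0]],"jaw":[0.3,0.3,0.3,0.3,0.3,0.3,0.3,0.3,0.3,0.3,0.3,0.3]}'
python3 - <<'E'
from h import *
P=tool(); im=read_camera('wrist'); cv2.imwrite('pics/w15.png',im); orange(im,P); print(P[1]); go(592,375.5,8,18)
E
```

```text
time_s: 23.68
position: [0.5871, 0.3741, 0.1304]
tcp_rot: [-1.556, -0.247, 0.244]
wrist_force: [-0.5, 0.7, -0.1]
grip_width: 0.0556
cassette 560.5 399.0 size 45.1 33.3 yaw 18.9
[0.58711669 0.37412233 0.13036716]
travel [0.0047, 0.1225, -0.0002] dr [-0.001, -0.002, 0.003] rows 2.9
```

The cassette has been knocked to (560.5, 399). I'll check the instrument box clearance there.

Run:
```python
from h import *
print([cast('top',p,z).round(3)[:2] for p in((62,200),(92,288),(8,205)) for z in(0.,.1)])
go(575,399,130,18.9); go(560.5,399,130,18.9); go(560.5,399,8,18.9)
im=cv2.imread('pics/w15.png'); print(proj('wrist',[.5605,.399,.018])); cv2.imwrite('pics/w15s.png',im)
```

```text
[array([0.687, 0.579]), array([0.665, 0.529]), array([0.489, 0.506]), array([0.484, 0.462]), array([0.679, 0.701]), array([0.658, 0.64 ])]
travel [-0.0039, 0.0005, 0.0275] dr [-0.001, -0.017, 0.003] rows 0.7
travel [-0.0177, 0.0005, 0.032] dr [-0.001, -0.017, 0.003] rows 0.9
travel [-0.018, 0.1225, 0.0318] dr [-0.001, -0.017, 0.003] rows 3.1
[373.13993401 209.82196341]
```

View pics/w15s.png

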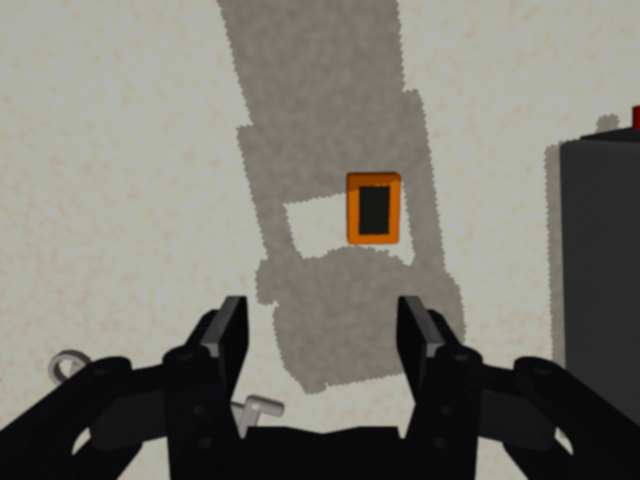

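The box is about 100 mm away and the cassette is centred at (373,209), so I can grasp.

```bash
python3 -m crank '{"travel":[[-0.018,0,0.032],[-0.018,0.02,0.032],[-0.018,0.06,0.032],[-0.018,0.1,0.032],[-0.018,0.122,0.032],[-0.018,0.122,0.032],[-0.018,0.122,0.032],[-0.018,0.122,0.032],[-0.018,0.122,0.032],[-0.018,0.122,0.032],[-0.018,0.122,0.032],[-0.018,0.08,0.032],[-0.018,0.04,0.032],[-0.018,0,0.032],[-0.018,0,0.032]],"dr":[[0,-0.017,0],[0,-0.017,0],[0,-0.017,0],[0,-0.017,0],[0,-0.017,0],[0,-0.017,0],[0,-0.017,0],[0,-0.017,0],[0,-0.017,0],[0,-0.017,0],[0,-0.017,0],[0,-0.017,0],[0,-0.017,0],[0,-0.017,0],[0,-0.017,0]],"jaw":[0.3,0.3,0.3,0.3,0.3,0.3,-1,-1,-1,-1,-1,-1,-1,-1,-1]}'
python3 -c "
from h import *
go(568,69,125,6)"
```

```text
time_s: 24.98
position: [0.5629, 0.4024, 0.143]
tcp_rot: [-1.547, -0.274, 0.245]
wrist_force: [0.4, 0.2, 1.7]
grip_width: 0.0317
travel [-0.104, 0.0143, -0.317] dr [-0.007, 0.227, 0.019] rows 8.0
```

```bash
python3 -m crank '{"travel":[[-0.013,0,-0.04],[-0.026,0,-0.08],[-0.039,0,-0.12],[-0.052,0.005,-0.158],[-0.065,0.01,-0.198],[-0.078,0.01,-0.238],[-0.091,0.01,-0.278],[-0.104,0.01,-0.317],[-0.104,0.01,-0.317],[-0.104,0.01,-0.317],[-0.104,0.01,-0.317],[-0.104,0.01,-0.317]],"dr":[[0,0.1,0],[0,0.2,0],[0,0.227,0],[0,0.227,0],[0,0.227,0],[0,0.227,0],[0,0.227,0],[0,0.227,0],[0,0.227,0],[0,0.227,0],[0,0.227,0],[0,0.227,0]],"jaw":[-1,-1,-1,-1,-1,-1,-1,-1,-1,-1,-1,-1]}'
python3 - <<'E'
from h import *
P=tool(); im=read_camera('wrist'); cv2.imwrite('pics/w16.png',im); print(P[1],observe()['grip_width']); go(567.7,69,55,6); held(im,P)
E
```

```text
time_s: 25.98
position: [0.5645, 0.0678, 0.1201]
tcp_rot: [-1.567, -0.085, 0.081]
wrist_force: [0.8, 1.4, -0.5]
grip_width: 0.0317
[0.56445059 0.0677926  0.12008069] 0.031593864620867426
travel [0.0032, 0.065, 0.0006] dr [-0.002, 0.001, 0.003] rows 1.6
bbox (277, 248, 92, 161) window px [322. 318.] [  18   32   55   78 4158] window in tool mm [ -3.4 -10.   -0.8]
```

```bash
python3 -m crank '{"travel":[[0.006,0.02,0.001],[0.006,0.04,0.001],[0.006,0.05,0.001],[0.006,0.06,0.001],[0.006,0.064,0.001],[0.006,0.065,0.001],[0.006,0.065,0.001],[0.006,0.065,0.001],[0.006,0.065,0.001],[0.006,0.065,0.001],[0.006,0.065,0.001],[0.006,0.03,0.001],[0.006,-0.01,0.001],[0.006,-0.04,0.001],[0.006,-0.04,0.001]],"dr":[[0,0,0],[0,0,0],[0,0,0],[0,0,0],[0,0,0],[0,0,0],[0,0,0],[0,0,0],[0,0,0],[0,0,0],[0,0,0],[0,0,0],[0,0,0],[0,0,0],[0,0,0]],"jaw":[-1,-1,-1,-1,-1,-1,-1,0.2,0.2,0.2,0.2,0.2,0.2,0.2,0.2]}'
python3 -c "
from h import *
go(442.5,-50.8,135,0)"
```

```text
time_s: 27.28
position: [0.5732, 0.0684, 0.168]
tcp_rot: [-1.567, -0.094, 0.07]
wrist_force: [0.8, 0.5, 0.8]
grip_width: 0.0515
travel [-0.1429, 0.0307, -0.105] dr [-0.002, 0.104, 0.015] rows 4.3
```

```bash
python3 -m crank '{"travel":[[-0.03,0,-0.022],[-0.06,0,-0.044],[-0.09,0.01,-0.066],[-0.12,0.02,-0.088],[-0.143,0.027,-0.105],[-0.143,0.027,-0.105],[-0.143,0.027,-0.105],[-0.143,0.027,-0.105]],"dr":[[0,0.104,0],[0,0.104,0],[0,0.104,0],[0,0.104,0],[0,0.104,0],[0,0.104,0],[0,0.104,0],[0,0.104,0]],"jaw":[0.3,0.3,0.3,0.3,0.3,0.3,0.3,0.3]}'
python3 - <<'E'
from h import *
P=tool(); im=read_camera('wrist'); cv2.imwrite('pics/w17.png',im); orange(im,P); print(P[1]); go(442.5,-50.8,8,0)
E
```

```text
time_s: 27.95
position: [0.4395, -0.051, 0.1327]
tcp_rot: [-1.569, -0.003, -0.003]
wrist_force: [-0.0, 0.6, -0.2]
grip_width: 0.0553
cassette 443.0 -52.0 size 45.3 33.0 yaw 0.1
[ 0.43947263 -0.05097337  0.13273814]
travel [0.0024, 0.1248, -0.0003] dr [-0.002, 0.001, 0.003] rows 3.0
```

```bash
python3 -m crank '{"travel":[[0.003,0.02,-0.001],[0.003,0.06,-0.001],[0.003,0.1,-0.001],[0.003,0.124,-0.001],[0.003,0.124,-0.001],[0.003,0.124,-0.001],[0.003,0.124,-0.001],[0.003,0.124,-0.001],[0.003,0.124,-0.001],[0.003,0.124,-0.001],[0.003,0.08,-0.001],[0.003,0.04,-0.001],[0.003,0,-0.001],[0.003,0,-0.001]],"dr":[[0,0,0],[0,0,0],[0,0,0],[0,0,0],[0,0,0],[0,0,0],[0,0,0],[0,0,0],[0,0,0],[0,0,0],[0,0,0],[0,0,0],[0,0,0],[0,0,0]],"jaw":[0.3,0.3,0.3,0.3,0.3,-1,-1,-1,-1,-1,-1,-1,-1,-1]}'
python3 -c "
from h import *
go(579,-40.5,125,6)"
```

```text
time_s: 29.17
position: [0.446, -0.0529, 0.1419]
tcp_rot: [-1.572, -0.014, -0.014]
wrist_force: [1.1, -1.2, -0.5]
grip_width: 0.0318
travel [0.1327, 0.0192, 0.0124] dr [0.002, -0.105, 0.018] rows 3.2
```

```bash
python3 -m crank '{"travel":[[0.035,0,0.003],[0.07,0.005,0.006],[0.105,0.01,0.01],[0.133,0.015,0.0124],[0.133,0.015,0.0124],[0.133,0.015,0.0124],[0.133,0.015,0.0124]],"dr":[[0,-0.105,0],[0,-0.105,0],[0,-0.105,0],[0,-0.105,0],[0,-0.105,0],[0,-0.105,0],[0,-0.105,0]],"jaw":[-1,-1,-1,-1,-1,-1,-1]}'
python3 - <<'E'
from h import *
P=tool(); im=read_camera('wrist'); cv2.imwrite('pics/w18.png',im); print(P[1],observe()['grip_width']); go(579.1,-40.6,55,6); held(im,P)
E
```

```text
time_s: 29.75
position: [0.5746, -0.0397, 0.1178]
tcp_rot: [-1.568, -0.084, 0.081]
wrist_force: [0.2, -0.1, -1.0]
grip_width: 0.032
[ 0.57463574 -0.03965808  0.11779552] 0.031839877078309715
travel [0.0042, 0.0633, -0.0014] dr [-0.001, 0.0, 0.003] rows 1.5
bbox (276, 253, 93, 123) window px [322. 322.] [  19   31   55   78 4174] window in tool mm [ -1.8 -10.   -0.8]
```

```bash
python3 -m crank '{"travel":[[0.0055,0.02,-0.0005],[0.0055,0.04,-0.0005],[0.0055,0.05,-0.0005],[0.0055,0.06,-0.0005],[0.0055,0.063,-0.0005],[0.0055,0.063,-0.0005],[0.0055,0.063,-0.0005],[0.0055,0.063,-0.0005],[0.0055,0.063,-0.0005],[0.0055,0.063,-0.0005],[0.0055,0.063,-0.0005],[0.0055,0.03,-0.0005],[0.0055,-0.01,-0.0005],[0.0055,-0.05,0.02],[0.0055,-0.08,0.05],[0.0055,-0.08,0.06],[0.0055,-0.08,0.06],[0.0055,-0.08,0.06]],"dr":[[0,0,0],[0,0,0],[0,0,0],[0,0,0],[0,0,0],[0,0,0],[0,0,0],[0,0,0],[0,0,0],[0,0,0],[0,0,0],[0,0,0],[0,0,0],[0,0,0],[0,0,0],[0,0,0],[0,0,0],[0,0,0]],"jaw":[-1,-1,-1,-1,-1,-1,-1,0.2,0.2,0.2,0.2,0.2,0.2,0.2,0.2,0.2,0.2,0.2]}'
python3 - <<'E'
from h import *
P=tool(); im=read_camera('wrist'); cv2.imwrite('pics/w19.png',im); print(P[1]); divider(im,P)
h=cv2.cvtColor(im,cv2.COLOR_BGR2HSV); m=cv2.inRange(h,(4,130,100),(16,255,255))
for c in cv2.findContours(m,cv2.RETR_EXTERNAL,cv2.CHAIN_APPROX_NONE)[0]:
    if cv2.contourArea(c)>800:
        w=np.array([cast('wrist',p[0],.064,P)[:2]*1000 for p in c],np.float32); print(cv2.boundingRect(c),cv2.minAreaRect(w))
t=read_camera('top'); cv2.imwrite('pics/top2.png',t)
a=cv2.resize(im[80:380,120:520],(800,600)); cv2.imwrite('pics/w19c.png',a)
E
```

```text
time_s: 31.3
position: [0.5737, 0.0209, 0.1971]
tcp_rot: [-1.568, -0.085, 0.082]
wrist_force: [0.1, -0.5, -1.2]
grip_width: 0.0511
[0.57374672 0.02087837 0.19712986]Traceback (most recent call last):
  File "<stdin>", line 2, in <module>
  File "h.py", line 53, in divider
    s_ok=(o<3)&(s>12)&(s<np.linalg.norm(b-a)-12); vx,vy,x,y=cv2.fitLine(C[s_ok].astype(np.float32),cv2.DIST_HUBER,0,.01,.01)[:,0]; L.append(np.cross([x,y,1],[x+vx,y+vy,1]))
                                                            ~~~~~~~~~~~^^^^^^^^^^^^^^^^^^^^^^^^^^^^^^^^^^^^^^^^^^^^^^^^^^^^^
cv2.error: OpenCV(4.12.0) /io/opencv/modules/imgproc/src/linefit.cpp:50: error: (-215:Assertion failed) count > 0 in function 'fitLine2D_wods'
```

```bash
cat > chk.py <<'E'
from h import *
def wins(im):
    h=cv2.cvtColor(im,cv2.COLOR_BGR2HSV); m=cv2.inRange(h,(3,120,60),(18,255,255)); o=[]
    for c in cv2.findContours(m,cv2.RETR_EXTERNAL,cv2.CHAIN_APPROX_NONE)[0]:
        x,y,w,hh=cv2.boundingRect(c)
        if cv2.contourArea(c)<800 or hh>110: continue
        n,l,st,ce=cv2.connectedComponentsWithStats((m[y:y+hh,x:x+w]==0).astype('uint8')); i=1+np.argmin(np.linalg.norm(ce[1:]-[w/2,hh/2],axis=1))
        ys,xs=np.nonzero(l==i); o.append((ce[i]+[x,y],(x,y,w,hh),np.c_[xs+x,ys+y]))
    return o
def report(im,P):
    D=np.array([603.2,17.2]); a=np.radians(6); Rm=np.array([[np.cos(a),-np.sin(a)],[np.sin(a),np.cos(a)]])
    for p,b,pts in wins(im):
        q=(cast('wrist',p,.064,P)*1000)[:2]; w=np.array([cast('wrist',t,.064,P)[:2]*1000 for t in pts],np.float32); r=cv2.minAreaRect(w)
        print('px',p.round(1),b,'in case frame',(Rm.T@(q-D)).round(1),'window',np.round(r[1],1),'ang',round(r[2]%90,1))
E
python3 - <<'E'
from chk import *
P=tool(); im=cv2.imread('pics/w19.png'); report(im,P); cv2.imwrite('pics/top2.png',read_camera('top'))
E
```

```text
px [392.  311.1] (362, 273, 48, 62) in case frame [32.9 57.3] window [38.9 26.9] ang 9.4
px [390.3 230. ] (365, 196, 51, 64) in case frame [-29.   53.2] window [28.8 17.9] ang 6.0
px [234.8 229.6] (210, 196, 53, 64) in case frame [-29.3 -55.4] window [28.8 17.6] ang 6.0
```

```bash
python3 - <<'E'
from h import *
f=lambda c,z:cast('top',(c[0]/4+420,c[1]/4+160),z)*1000
piv=f((295,352),.006); print('pivot',piv, 'foot radius check',[np.linalg.norm((f(c,.006)-piv)[:2]) for c in((195,352),(295,262))])
for z in (.12,.14,.16,.18,.2,.22):
    a,b=f((500,512),z),f((628,418),z); m=(a+b)/2; d=(b-a)[:2]; L=np.linalg.norm(d); n=(m-piv)[:2]
    t=np.arcsin(min(1,np.linalg.norm(n)/150)); print(z,m[:2].round(),'L',L.round(),'barang',np.degrees(np.arctan2(d[1],d[0])).round(1),'off',n.round(),np.linalg.norm(n).round(),np.degrees(np.arctan2(n[1],n[0])).round(1),'implied z',round(.08+.15*np.cos(t),3))
v=np.array([603.5,18])-piv[:2]; print('to case deg',np.degrees(np.arctan2(v[1],v[0])),np.linalg.norm(v))
E
python3 -m crank '{"travel":[[-0.04,0,0],[-0.08,0,0],[-0.08,0,0],[-0.08,0,0],[-0.08,0,0]],"dr":[[0,0,0],[0,0,0],[0,0,0],[0,0,0],[0,0,0]],"jaw":[0.2,0.2,0.2,0.2,0.2]}'
python3 - <<'E'
from chk import *
P=tool(); im=read_camera('wrist'); cv2.imwrite('pics/w20.png',im); report(im,P); print(P[1])
E
```

```text
pivot [ 554.24943746 -377.42793846    6.        ] foot radius check [np.float64(54.65598348775085), np.float64(49.931266224673)]
0.12 [ 483. -467.] L 80.0 barang -56.1 off [-71. -90.] 114.0 -128.4 implied z 0.177
0.14 [ 482. -458.] L 78.0 barang -56.1 off [-72. -81.] 108.0 -131.8 implied z 0.184
0.16 [ 481. -449.] L 76.0 barang -56.1 off [-73. -71.] 102.0 -135.6 implied z 0.19
0.18 [ 480. -440.] L 75.0 barang -56.1 off [-74. -62.] 97.0 -139.9 implied z 0.195
0.2 [ 479. -430.] L 73.0 barang -56.1 off [-75. -53.] 92.0 -144.7 implied z 0.199
0.22 [ 478. -421.] L 72.0 barang -56.1 off [-76. -44.] 88.0 -150.0 implied z 0.202
to case deg 82.90036966563284 398.4832147375941
time_s: 31.82
position: [0.4946, 0.0114, 0.1972]
tcp_rot: [-1.568, -0.083, 0.08]
wrist_force: [0.7, -0.3, 1.2]
grip_width: 0.0518
px [383.4 400.4] (361, 365, 45, 59) in case frame [32.5 53.6] window [29.  17.6] ang 5.9
px [384.9 331.2] (364, 297, 30, 61) in case frame [-28.8  52.3] window [47.6 13.8] ang 8.7
[0.49458855 0.01139338 0.19724357]
```

All three cassettes are centred in their pockets (window yaw 6°). The tablet pivot is near (554,-377) and the bar near (479,-431,199), with lean about 38° and swivel about 48° short. Next I'll hover above the bar and refine.

```bash
python3 -c "
from h import *
go(479,-431,300,-56); print(observe()['q'])"
```

```text
travel [-0.0618, -0.1033, -0.4383] dr [-0.003, 1.082, 0.002] rows 10.9
[-0.05234012 -0.0219376   1.54284179  0.00190789  1.61833224 -1.72738355]
```

```bash
python3 -m crank '{"travel":[[-0.006,-0.04,-0.02],[-0.01,-0.08,-0.05],[-0.015,-0.1,-0.09],[-0.02,-0.1,-0.13],[-0.025,-0.1,-0.17],[-0.03,-0.103,-0.21],[-0.036,-0.103,-0.25],[-0.042,-0.103,-0.29],[-0.048,-0.103,-0.33],[-0.054,-0.103,-0.37],[-0.06,-0.103,-0.41],[-0.062,-0.103,-0.438],[-0.062,-0.103,-0.438],[-0.062,-0.103,-0.438],[-0.062,-0.103,-0.438],[-0.062,-0.103,-0.438]],"dr":[[0,0.1,0],[0,0.2,0],[0,0.3,0],[0,0.4,0],[0,0.5,0],[0,0.6,0],[0,0.7,0],[0,0.8,0],[0,0.9,0],[0,1.0,0],[0,1.08,0],[0,1.08,0],[0,1.08,0],[0,1.08,0],[0,1.08,0],[0,1.08,0]],"jaw":[0,0,0,0,0,0,0,0,0,0,0,0,0,0,0,0]}'
python3 - <<'E'
from h import *
P=tool(); im=read_camera('wrist'); cv2.imwrite('pics/w21.png',im); print(P[1],observe()['q'][5])
h=cv2.cvtColor(im,cv2.COLOR_BGR2HSV); m=cv2.inRange(h,(0,150,60),(3,255,255))|cv2.inRange(h,(174,150,60),(180,255,255))
for c in cv2.findContours(m,cv2.RETR_EXTERNAL,cv2.CHAIN_APPROX_NONE)[0]:
    if cv2.contourArea(c)>200: print(cv2.boundingRect(c),cv2.contourArea(c),cv2.minAreaRect(c),cv2.approxPolyDP(cv2.convexHull(c),3,True)[:,0].tolist())
E
```

```text
time_s: 33.2
position: [0.4792, -0.4294, 0.3002]
tcp_rot: [-1.432, 0.757, -0.76]
wrist_force: [-0.4, 0.2, -0.2]
grip_width: 0.0428
[ 0.47918775 -0.42943313  0.30016725] -1.3858605023359603
(498, 233, 69, 80) 1863.0 ((531.4300537109375, 272.2379150390625), (22.583932876586914, 90.54759216308594), 36.38435363769531) [[564, 240], [564, 246], [514, 312], [501, 306], [501, 295], [546, 235], [551, 233]]
(316, 173, 40, 132) 2837.5 ((335.5, 238.5), (131.0, 39.0), 90.0) [[354, 173], [354, 289], [325, 304], [319, 301], [316, 179]]
```

View pics/w21.png

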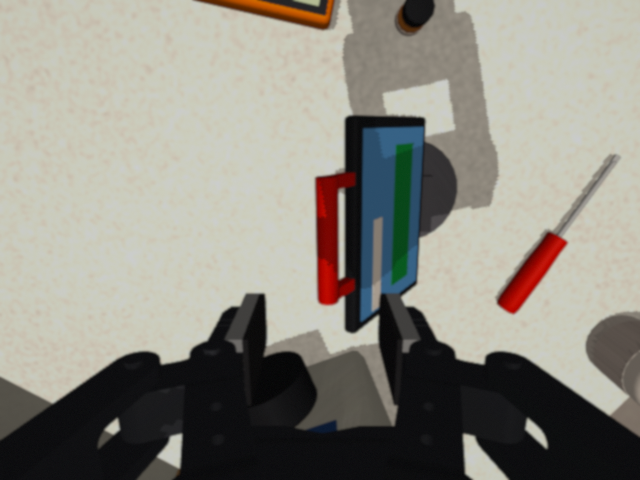

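The bar runs from (327,177) to (329,303) and the tablet leans right, towards its foot at (435,185). Next is a fit of tilt and swivel from both cameras.

Run:
```python
from h import *
from scipy.optimize import least_squares
P=tool()
obs=[('wrist',(327,177),1),('wrist',(329,303),-1),('top',(545,288.2),-1),('top',(577.3,264.7),1)]
def ends(p):
    x,y,t,b=p; n=np.array([np.cos(b),np.sin(b),0]); a=np.array([-n[1],n[0],0])
    m=np.array([x,y,.08])+.15*np.sin(t)*n+[0,0,.15*np.cos(t)]; return m,m+.039*a,m-.039*a
def res(p,s):
    m,a,b=ends(p); r=[]
    for c,uv,k in obs: r+=list(proj(c,a if k*s>0 else b,P)-uv)
    return np.r_[r,(p[0]-.554)*300,(p[1]+.377)*300]
for s in(1,-1):
    o=least_squares(res,[.554,-.377,.66,np.radians(-146)],args=(s,)); print(s,o.cost.round(1),o.x[:2].round(4),np.degrees(o.x[2:]).round(1),'bar',ends(o.x)[0].round(4)); 
    if o.cost<300 or s==-1: print(o.fun.round(1))
```

```text
1 1698.5 [ 0.5535 -0.3761] [323.8  35.6] bar [ 0.4815 -0.4277  0.201 ]
-1 1698.5 [ 0.5535 -0.3761] [  36.2 -144.4] bar [ 0.4815 -0.4277  0.201 ]
[ -1.    2.6  -0.3  -2.5  31.2 -26.2 -34.3  23.4  -0.1   0.3]
```

Run:
```python
from h import *
from scipy.optimize import least_squares
P=tool()
obs=[('wrist',(327,177),-1),('wrist',(329,303),1),('top',(545,288.2),-1),('top',(577.3,264.7),1)]
def ends(p):
    x,y,t,b=p; n=np.array([np.cos(b),np.sin(b),0]); a=np.array([-n[1],n[0],0])
    m=np.array([x,y,.08])+.15*np.sin(t)*n+[0,0,.15*np.cos(t)]; return m,m+.039*a,m-.039*a
def res(p):
    m,a,b=ends(p); r=[]
    for c,uv,k in obs: r+=list(proj(c,a if k>0 else b,P)-uv)
    return np.r_[r,(p[0]-.554)*300,(p[1]+.377)*300]
o=least_squares(res,[.554,-.377,.66,np.radians(-146)]); m=ends(o.x)[0]; print(o.x[:2].round(4),np.degrees(o.x[2:]).round(1),'bar',m.round(4),o.fun.round(1))
go(m[0]*1000,m[1]*1000,m[2]*1000+30,np.degrees(o.x[3])+90); go(m[0]*1000,m[1]*1000,m[2]*1000-9,np.degrees(o.x[3])+90)
```

```text
[ 0.5475 -0.3797] [  32.9 -144.9] bar [ 0.4808 -0.4265  0.206 ] [-0.1  1.2 -0.6 -1.3 -1.6 -0.  -0.2 -2.3 -1.9 -0.8]
travel [-0.0014, 0.0645, 0.0027] dr [-0.003, -0.014, 0.001] rows 1.5
travel [-0.0014, 0.1035, 0.0026] dr [-0.003, -0.014, 0.001] rows 2.5
```

```bash
python3 -m crank '{"travel":[[-0.001,0.02,0.003],[-0.001,0.05,0.003],[-0.001,0.075,0.003],[-0.001,0.09,0.003],[-0.001,0.1,0.003],[-0.001,0.105,0.003],[-0.001,0.105,0.003],[-0.001,0.105,0.003],[-0.001,0.105,0.003],[-0.001,0.105,0.003],[-0.001,0.105,0.003],[-0.001,0.105,0.003],[-0.001,0.105,0.003]],"dr":[[0,-0.014,0],[0,-0.014,0],[0,-0.014,0],[0,-0.014,0],[0,-0.014,0],[0,-0.014,0],[0,-0.014,0],[0,-0.014,0],[0,-0.014,0],[0,-0.014,0],[0,-0.014,0],[0,-0.014,0],[0,-0.014,0]],"jaw":[0,0,0,0,0,0,0,-1,-1,-1,-1,-1,-1]}' 40
python3 -c "
from h import *
P=tool();print(P[1],P[0].round(3).tolist(),observe()['wrist_force'])"
```

```text
time_s: 34.33
position: [0.4808, -0.428, 0.1961]
tcp_rot: [-1.436, 0.747, -0.752]
wrist_force: [-0.9, -0.5, 6.5]
grip_width: 0.0122
[ 0.48075636 -0.42802379  0.19610153] [[0.573, 0.003, 0.82], [-0.82, -0.0, 0.573], [0.002, -1.0, 0.003]] [-0.90017406 -0.47018574  6.50866   ]
```

Run:
```python
from h import *
P=tool(); pv=np.array([.5505,-.3785]); o=P[1][:2]-pv; r0=np.linalg.norm(o); b0=np.arctan2(o[1],o[0]); t0=np.arcsin(r0/.15)
b1=np.arctan2(-.3785-.018,.5505-.6035); t1=np.radians(20); print(np.degrees([t0,b0,b1]))
for k in range(1,11):
    s=k/10; t=t0+(t1-t0)*s; b=b0+(b1-b0)*s
    q=np.r_[pv+.15*np.sin(t)*np.array([np.cos(b),np.sin(b)]),P[1][2]+.15*(np.cos(t)-np.cos(t0))]
    print((P[0].T@(q-P[1])).round(4).tolist(),round(-(b-b0),3))
```

```text
[  34.76797999 -144.6220781   -97.61357317]
[0.0067, -0.0021, 0.0035] -0.082
[0.0129, -0.0042, 0.0076] -0.164
[0.0184, -0.0062, 0.0122] -0.246
[0.0232, -0.0081, 0.0172] -0.328
[0.0274, -0.0099, 0.0225] -0.41
[0.0308, -0.0116, 0.0281] -0.492
[0.0335, -0.0132, 0.0338] -0.574
[0.0354, -0.0147, 0.0395] -0.656
[0.0366, -0.0162, 0.0453] -0.738
[0.0372, -0.0175, 0.0509] -0.82
```

```bash
python3 -m crank '{"travel":[[0.0067,-0.002,0.0035],[0.013,-0.004,0.0076],[0.0184,-0.006,0.012],[0.023,-0.008,0.017],[0.0274,-0.01,0.0225],[0.031,-0.0116,0.028],[0.0335,-0.013,0.034],[0.0354,-0.0147,0.0395],[0.0366,-0.016,0.045],[0.037,-0.0175,0.051],[0.037,-0.0175,0.051],[0.037,-0.0175,0.051],[0.037,-0.0175,0.051]],"dr":[[0,-0.082,0],[0,-0.164,0],[0,-0.246,0],[0,-0.328,0],[0,-0.41,0],[0,-0.492,0],[0,-0.574,0],[0,-0.656,0],[0,-0.738,0],[0,-0.825,0],[0,-0.825,0],[0,-0.825,0],[0,-0.825,0]],"jaw":[-1,-1,-1,-1,-1,-1,-1,-1,-1,-1,-1,-1,-1]}'
python3 -c "
from h import *
P=tool();print(P[1],P[0].round(3).tolist(),observe()['wrist_force'],observe()['wrist_torque'])"
```

```text
time_s: 35.42
position: [0.5441, -0.4311, 0.2157]
tcp_rot: [-1.573, 0.102, -0.114]
wrist_force: [1.4, -6.9, 9.4]
grip_width: 0.0122
[ 0.54408004 -0.43107899  0.21574493] [[0.991, 0.007, 0.137], [-0.137, -0.006, 0.991], [0.008, -1.0, -0.005]] [ 1.38903258 -6.9207929   9.39978264] [-1.52106707 -0.18401738 -0.08259457]
```

```bash
python3 -m crank '{"travel":[[0,0,0],[0,0,0],[0,0,0],[0,0,0],[0,-0.03,0],[0,-0.07,0],[0,-0.085,0],[0,-0.085,0],[0,-0.085,0],[0,-0.085,0]],"dr":[[0,0,0],[0,0,0],[0,0,0],[0,0,0],[0,0,0],[0,0,0],[0,0,0],[0,0,0],[0,0,0],[0,0,0]],"jaw":[-0.1,-0.1,-0.1,-0.1,0,0,0,0,0,0]}'
python3 - <<'E'
from h import *
P=tool(); im=read_camera('wrist'); cv2.imwrite('pics/w22.png',im); print(P[1])
def red(im,cam,z):
    h=cv2.cvtColor(im,cv2.COLOR_BGR2HSV); m=cv2.inRange(h,(0,150,40),(3,255,255))|cv2.inRange(h,(174,150,40),(180,255,255))
    for c in cv2.findContours(m,cv2.RETR_EXTERNAL,cv2.CHAIN_APPROX_NONE)[0]:
        if cv2.contourArea(c)>100: print(cam,cv2.boundingRect(c),cv2.approxPolyDP(cv2.convexHull(c),2.5,True)[:,0].tolist())
red(im,'wrist',.22)
t=read_camera('top'); cv2.imwrite('pics/top3.png',t); red(t,'top',.22)
s=read_camera('scene'); cv2.imwrite('pics/scene3.png',s)
a=np.hstack([im[60:360,150:550],cv2.resize(t[150:300,400:600],(400,300))]); b=np.hstack([cv2.resize(s[240:465,60:360],(400,300)),cv2.resize(t[180:285,240:380],(400,300))])
cv2.imwrite('pics/m.png',np.vstack([a,b]))
E
```

```text
time_s: 36.25
position: [0.5433, -0.4285, 0.2954]
tcp_rot: [-1.564, 0.107, -0.106]
wrist_force: [0.2, -0.2, -0.6]
grip_width: 0.0425
[ 0.54332567 -0.42851975  0.29543679]
wrist (349, 334, 33, 24) [[378, 334], [381, 353], [352, 357], [351, 339]]
wrist (307, 180, 35, 144) [[339, 180], [338, 303], [327, 322], [312, 323], [307, 320], [307, 188]]
top (550, 220, 17, 43) [[565, 220], [565, 261], [550, 262], [553, 221]]
top (466, 166, 45, 13) [[510, 170], [504, 175], [466, 177], [467, 170], [508, 166]]
top (371, 137, 16, 16) [[382, 137], [386, 146], [376, 152], [371, 146], [372, 140]]
top (64, 85, 17, 17) [[67, 86], [72, 85], [79, 90], [77, 101], [65, 97]]
top (448, 75, 16, 18) [[458, 75], [463, 79], [463, 86], [454, 92], [449, 89], [448, 82]]
```

```bash
cat > bar.py <<'E'
from h import *
from scipy.optimize import least_squares
def mask(im):
    h=cv2.cvtColor(im,cv2.COLOR_BGR2HSV); return cv2.inRange(h,(0,130,35),(4,255,255))|cv2.inRange(h,(172,130,35),(180,255,255))
def axis(m,x,y,w,hh):
    """bar centre line from the middle rows; ends at the extreme rows"""
    r=m[y:y+hh,x:x+w]; mid=[(x+np.nonzero(r[k])[0].mean(),y+k,np.count_nonzero(r[k])) for k in range(hh//3,2*hh//3)]
    a=np.array(mid); f=np.polyfit(a[:,1],a[:,0],1); print('bar px width',a[:,2].mean().round(1)); return [(np.polyval(f,v),v) for v in(y,y+hh-1)]
def fit(P,obs,piv,b0):
    def ends(p):
        x,y,t,b=p; n=np.array([np.cos(b),np.sin(b),0]); a=np.array([-n[1],n[0],0]); m=np.array([x,y,.08])+.15*np.sin(t)*n+[0,0,.15*np.cos(t)]; return m+.04*a,m-.04*a,m
    def res(p):
        e=ends(p); r=[]
        for c,uvs in obs:
            q=[proj(c,e[0],P),proj(c,e[1],P)]
            if (q[0]-q[1])@(np.array(uvs[0])-uvs[1])<0: q=q[::-1]
            r+=list(q[0]-uvs[0])+list(q[1]-uvs[1])
        return np.r_[r,(p[0]-piv[0])*300,(p[1]-piv[1])*300]
    o=least_squares(res,[*piv,.35,b0]); x=o.x; m=ends(x)[2]
    th=np.array([.6035,.018])-x[:2]; v=-np.array([np.cos(x[3]),np.sin(x[3])]); print('pivot',x[:2].round(4),'tilt,back deg',np.degrees(x[2:]).round(1),'bar',m.round(4),'case off line mm',(1000*(v[0]*th[1]-v[1]*th[0])).round(1),'res',o.fun.round(1))
E
python3 - <<'E'
from bar import *
P=tool(); w=axis(mask(cv2.imread('pics/w22.png')),307,180,35,144); t=axis(mask(cv2.imread('pics/top3.png')),550,220,17,43); print(w,t)
b=np.radians(-97)
fit(P,[('wrist',w),('top',t)],(.5505,-.3785),b); fit(P,[('wrist',w)],(.5505,-.3785),b); fit(P,[('top',t)],(.5505,-.3785),b)
E
```

```text
bar px width 24.2
bar px width 5.6
[(np.float64(319.46325445071636), 180), (np.float64(317.7867455492834), 323)] [(np.float64(563.5318681318677), 220), (np.float64(563.3934065934066), 262)]
pivot [ 0.5488 -0.3841] tilt,back deg [ 18.3 -98.3] bar [ 0.542  -0.4307  0.2224] case off line mm 3.8 res [-0.1  2.4  0.7 -3.3  2.  -1.8 -0.8  0.5 -0.5 -1.7]
pivot [ 0.549  -0.3848] tilt,back deg [ 18.1 -98.6] bar [ 0.542  -0.4308  0.2226] case off line mm 6.3 res [ 0.1  2.6  0.2 -3.1 -0.5 -1.9]
pivot [ 0.5471 -0.3776] tilt,back deg [ 20.9 -95.9] bar [ 0.5416 -0.4307  0.2202] case off line mm -15.2 res [ 0.5 -1.5 -0.4  0.9 -1.   0.3]
```

Both fits give lean 18–21° and the case within 15 mm of the viewing line, inside the limits. One last numeric check of the case and bystanders from the top camera, then hand in.

Run:
```python
from h import *
a,b=[cv2.GaussianBlur(cv2.imread(f'pics/top{k}.png'),(5,5),0) for k in(0,3)]
h=cv2.cvtColor(b,cv2.COLOR_BGR2HSV); m=cv2.inRange(h,(4,130,70),(17,255,255)); al=np.radians(-6); Rm=np.array([[np.cos(al),-np.sin(al)],[np.sin(al),np.cos(al)]])
for c in cv2.findContours(m,cv2.RETR_EXTERNAL,cv2.CHAIN_APPROX_NONE)[0]:
    if cv2.contourArea(c)>60:
        w=np.array([cast('top',p[0],.064)[:2]*1000 for p in c],np.float32); r=cv2.minAreaRect(w); print('orange',(Rm@(np.array(r[0])-[603,17])).round(),np.round(r[1]),round(r[2]%90,1))
for n,(x,y) in dict(vial=(436,295),meter=(460,360),tape=(322,151),beaker=(259,154),driver=(487,172),wrench=(187,171),reagent=(375,153)).items():
    t=a[y-18:y+18,x-18:x+18]; R_=cv2.matchTemplate(b[y-30:y+30,x-30:x+30],t,cv2.TM_CCOEFF_NORMED); _,v,_,p=cv2.minMaxLoc(R_); print(n,'shift px',(p[0]-12,p[1]-12),round(v,2))
print(observe()['wrist_force'])
close_job()
```

```text
orange [-313. -261.] [135.  73.] 22.6
orange [-30.  55.] [31. 42.] 89.1
orange [-30. -53.] [44. 31.] 6.3
orange [30. 54.] [32. 43.] 89.1
vial shift px (0, 0) 0.86
meter shift px (0, 0) 1.0
tape shift px (0, 0) 1.0
beaker shift px (0, 0) 1.0
driver shift px (2, 0) 0.99
wrench shift px (0, 0) 1.0
reagent shift px (0, 0) 1.0
[0.68538745 1.18929673 0.58969145]
the job is handed in; nothing more can be done
```

The case is packed, the tablet is aimed, and the job was handed in at about 36 s. No verdict is reported.

- **Blocks:** all three went into cavities. I checked them in a motion-blurred wrist picture before the divider covered them, and not again.
- **Divider:** measured level, with its plate top at 52.4 mm (52 expected), within 1–2 mm of the case centre and at the case's angle.
- **Cassettes:** all three read within about 3 mm of their pocket centres from the wrist camera and 2 mm from the top camera. I judged them seated from that, as their depth was not measured. The coarser top-camera outlines gave angles of 89°, 6° and 89° against the case's 6°, while the close wrist check gave 6° for all three. One cassette had been knocked about 4 cm before I reached it, so I found it again and placed it.
- **Tablet:** the camera fits give a lean of 18–21° and put the case centre within about 15 mm of the viewing line. They disagree by about 6 mm on where the pivot is. I had no picture views left to look at it after aiming.
- **Bystanders:** none moved in the top view, apart from a 2-pixel (about 4 mm) apparent shift of the screwdriver. The gripper was clear of everything at the end.

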